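# Nest the mixing cups away on the click-stop bench carousel

## Robot

A 7-joint arm with a two-finger parallel gripper is mounted at the origin on the work surface. World frame = base frame: x ahead of the robot, y to its left, z up, the work surface at z = 0. Lengths are in m, angles in rad, forces in N, time in s.
With the tool pointing down it reaches from about 0.4 to 0.85 m from the base axis. Payload 4.5 kg.
Tool frame: the origin (TCP) lies between the finger pads; the fingertips stand r.tip_reach ahead of it and the grasp point (between the pads) lies 3 mm ahead of it (r.tip_reach is the distance from the TCP to the fingertips, in m); z points along the fingers, y is the line along which they close (so a half turn about z gives the same grasp; the last joint's range is limited). The gripper opens to 88 mm and grips with 3 to 60 N. Pads are 18 mm wide; open, the fingers measure 123 mm over their backs; the gripper's body (75 mm by 187 mm) begins 45 mm behind the grasp point.
Start: joints at [-1.25, 0.689, -0.195, 1.565, 0.157, 0.902, -0.215], TCP at [0.177, 0.599, 0.261] pointing down, gripper open.
Joint ranges: [-3.01, 3.01], [-0.46, 2.08], [-1.47, 1.51], [0.13, 2.56], [-1, 4.14], [0.04, 2.09], [-2.66, 2.66]. Speed limits (rad/s): [2.57, 2.57, 3.14, 3.14, 3.14, 3.14, 3.14].

## Interface

Orientations are given as a unit quaternion [x, y, z, w].
In Python, from plant import r gives the robot as it stands.
- The arm moves only by the tool step_arm, never from a script. Its argument "motion" is a list of rows, each an object with "dp": the shift along the tool's x, y, z in mm, a list of three; "twist": the turn, a rotation vector about the tool's x, y, z in rad, a list of three; "hand": the opening, from -1 (shut) to 1 (fully open). In form: [{"dp": [dx, dy, dz], "twist": [rx, ry, rz], "hand": hand}, ...]. A call has 1 to 5 rows; each row is the pose to reach, as a shift and turn from the pose commanded when the call began, along the tool's axes at that moment; what a row does not reach only later rows make up. A row lasts 1/8 s, in which the tool goes at most 62.5 mm and 10.7 degrees, less where a joint would pass 70% of its speed; a pose out of reach is approached as far as the arm can. A call with a gripper value outside its range is refused whole. The fingers move at their own pace and stop on an object; "force" is the grip in N (left out, the last holds). Time passes only in rows, so rows that repeat a pose let the fingers close. It gives the time, the measured TCP pose, the force, the opening and the grip force at its end, in the units of the state.
- r.get_state(): the state, without advancing time (a new reading comes with each control period).
- r.snapshot(name): name is "scene" or "side" or "wrist"; returns a dict with "pixels" (420x560x3 uint8, red, green, blue), "depth" (420x560 float32, m along the optical axis (not along the pixel's ray), 0 where there is no reading), "fx", "fy", "cx", "cy" (pixels), "xyz" and "orientation" of the camera in the world; the wrist camera has in their place "mount" (4x4, takes a point from camera to tool coordinates, whose origin is the TCP and whose axes are the flange's). Camera axes: x right, y down, z forward; pixel columns grow to the right and rows downward; lengths in m; the calibration is good to about 2 mm. A picture is of the moment at which its call begins: read the wrist's pose just before it.
- r.finish_job(): hands the job in; it is judged then, once.
Trained networks look in the newest picture that a camera, given by its name, has taken for a name from the list of things; names that differ only in an ending like _2 or _b are one class to them, and where a whole thing is asked for, a point or a joint stands for the part that bears it (a point fixed in the world has none). Each returns a list of dicts, best first, with "score" (0 to 1); they miss things now and then, are a little off and sometimes report something else, mostly with a low value. They report only what shows in the picture. A call takes as long as a camera call. They do not tell look-alikes from the thing itself.
- r.search_frame(camera, thing): "at" ([x, y, z] in m, in the coordinates of the camera as it stood for that picture, good to about 4 mm: the middle of the surface that is visible of it).
The state is a dict: "clock": time; "q": joint angles; "qd": joint speeds; "joint_torque": joint torques, N m; "tool_pos": TCP position; "eef_rot": TCP orientation; "contact_force": force on the tool from outside, world axes, zero at the start; "moment": the same for the moment, N m; "opening": opening from 0.0 (shut) to 1.0 (fully open); "finger_force": force on a finger pad.
Only numpy, scipy, OpenCV 4.12 (cv2) and the standard library are available. Lean on these libraries where they do the work, as an engineer would, in place of code of your own. Each camera call takes 0.05 s, during which the arm holds its last target. There are 200 camera calls.

## Task

Put the washed mixing cups away on the click-stop carousel: click it on one place anticlockwise (seen from above) so that the empty blue pad stands at the front by the red dot, and nest all the blue cups upright, one inside the other in size order, in the middle of that pad. Then click it on one more place and nest all the white cups in the same way on the white pad now at the front, and last click it on once more, so that the flux jar stands at the front. Some sizes may be missing; leave the brush tin and the flux jar standing on their pads and the other things on the bench where they are.

Things in the scene. Friction and masses are not known exactly. Their poses are not given: they have to be found in the camera images.
- blue_large: blue open round mixing cup of the large size, standing upright: 68 mm across the rim, 64 mm across the foot, 50 mm tall, inside 61 mm at the mouth and 57 mm at the floor; wall 3.5 mm, floor 5 mm thick, about 220 g. Origin: centre of the underside, z axis up. May be absent. Nested, it stands on the floor of the larger cup; a medium rim shows 17 mm above a large one, a small 17 mm above a medium.
- blue_medium: blue open round mixing cup of the medium size, standing upright: 49 mm across the rim, 46 mm across the foot, 62 mm tall, inside 42 mm at the mouth and 39 mm at the floor; wall 3.5 mm, floor 5 mm thick, about 160 g. Origin: centre of the underside, z axis up. May be absent. Nested, it stands on the floor of the larger cup; a medium rim shows 17 mm above a large one, a small 17 mm above a medium.
- blue_small: blue open round mixing cup of the small size, standing upright: 33 mm across the rim, 31 mm across the foot, 74 mm tall, inside 26 mm at the mouth and 24 mm at the floor; wall 3.5 mm, floor 5 mm thick, about 120 g. Origin: centre of the underside, z axis up. May be absent. Nested, it stands on the floor of the larger cup; a medium rim shows 17 mm above a large one, a small 17 mm above a medium.
- white_large: white open round mixing cup of the large size, standing upright: 68 mm across the rim, 64 mm across the foot, 50 mm tall, inside 61 mm at the mouth and 57 mm at the floor; wall 3.5 mm, floor 5 mm thick, about 220 g. Origin: centre of the underside, z axis up. May be absent. Nested, it stands on the floor of the larger cup; a medium rim shows 17 mm above a large one, a small 17 mm above a medium.
- white_medium: white open round mixing cup of the medium size, standing upright: 49 mm across the rim, 46 mm across the foot, 62 mm tall, inside 42 mm at the mouth and 39 mm at the floor; wall 3.5 mm, floor 5 mm thick, about 160 g. Origin: centre of the underside, z axis up. May be absent. Nested, it stands on the floor of the larger cup; a medium rim shows 17 mm above a large one, a small 17 mm above a medium.
- white_small: white open round mixing cup of the small size, standing upright: 33 mm across the rim, 31 mm across the foot, 74 mm tall, inside 26 mm at the mouth and 24 mm at the floor; wall 3.5 mm, floor 5 mm thick, about 120 g. Origin: centre of the underside, z axis up. May be absent. Nested, it stands on the floor of the larger cup; a medium rim shows 17 mm above a large one, a small 17 mm above a medium.
- turntable (a joint): the carousel: flat round wooden plate, 320 mm across, top 34 mm above the bench, on a fixed foot, turning about a vertical axis. Value: rad, anticlockwise from above positive, about 0 at the start, range -0.6 to 6.6. Click-stops at every quarter turn (0, 1.571, 3.142, 4.712): past half-way it runs on by itself into the next stop. Turning takes up to about 5 N at a post.
- caddy: the fixed foot of the carousel, round, with a tongue and a red dot at its front (its -x side, towards the robot). A pad is at the front when its centre lies straight on that side of the axis, next to the red dot. Origin: on the bench, on the turning axis. At joint value 0 the turning plate's own axes are parallel to this body's.
- pad0 (a point): centre of the grey pad under the brush tin, a flat 94 mm disc on the plate, at the height of the plate's top; 95 mm from the turning axis; turns with the plate. At the front at the start.
- post0 (a point): centre of the top of an upright brass post, 16 mm thick and 52 mm tall, standing on the plate midway between pads, 145 mm from the turning axis, for turning the plate by; 45 degrees clockwise of pad0 seen from above
- pad1 (a point): centre of the blue pad, a flat 94 mm disc on the plate, at the height of the plate's top; 95 mm from the turning axis; turns with the plate. At the front after 1 click anticlockwise.
- post1 (a point): centre of the top of an upright brass post, 16 mm thick and 52 mm tall, standing on the plate midway between pads, 145 mm from the turning axis, for turning the plate by; 45 degrees clockwise of pad1 seen from above
- pad2 (a point): centre of the white pad, a flat 94 mm disc on the plate, at the height of the plate's top; 95 mm from the turning axis; turns with the plate. At the front after 2 clicks anticlockwise.
- post2 (a point): centre of the top of an upright brass post, 16 mm thick and 52 mm tall, standing on the plate midway between pads, 145 mm from the turning axis, for turning the plate by; 45 degrees clockwise of pad2 seen from above
- pad3 (a point): centre of the grey pad under the flux jar, a flat 94 mm disc on the plate, at the height of the plate's top; 95 mm from the turning axis; turns with the plate. At the front after 3 clicks anticlockwise.
- post3 (a point): centre of the top of an upright brass post, 16 mm thick and 52 mm tall, standing on the plate midway between pads, 145 mm from the turning axis, for turning the plate by; 45 degrees clockwise of pad3 seen from above
- brush_tin: steel tin with brushes, standing loose on pad0; 60 mm across, 70 mm tall (brushes to 118 mm); origin: centre of the underside
- flux_jar: amber jar with a black cap, standing loose on pad3; 62 mm across, 80 mm tall; origin: centre of the underside
- marker: bystander: white marker pen lying down, 125 mm long along its x axis, 16 mm thick; origin: centre of the underside
- ring_clamp: bystander: wooden ring clamp lying down, 130 x 28 x 24 mm, long along its x axis; origin: centre of the underside
- wax_block: bystander: blue-green block of carving wax, 90 x 60 x 30 mm; origin: centre of the underside
Not all that is in view belongs to the job. What is shaped like the white_large but green is not meant.

How it is judged:
By the outcome, as a careful person would: the job done as asked, in the order asked, and still so for the second after the job is handed in, with the robot touching nothing.
Of blue_large, blue_medium, blue_small, white_large, white_medium, white_small only 4 to 6 are there at a start; the rules pass over those that are not, and their reading is None.
At some moment in a run one of blue_large, blue_medium, white_large, white_medium may be knocked a few centimetres aside while the robot is not near it.
It also fails if it takes over 210 s, if anything falls off the work surface, if the arm or the gripper's body presses on something with over 40 N, if the wrist force passes 120 N, or if a joint passes its speed limit or range.

## Working session

There is one attempt and no reset: what is moved stays moved. The work goes in short steps, Python scripts to look and compute and a tool call to move; the robot and the scene stay as the last step left them, time stands still between calls to the robot, and variables do not carry over. Pictures are saved under pics/ and viewed, at most 14 in all, crops included, and the job is handed in when it is done.

Besides the shell and the picture viewer there is one more tool, called as name(argument=value, ...) on one line, values as JSON. step_arm: Moves the arm, as the interface text tells. Its arguments: {"type":"object","properties":{"motion":{"type":"array"},"force":{"type":"number"}},"required":["motion"]}

```bash
ls; mkdir -p pics
cat > h.py <<'E'
import numpy as np, cv2
from scipy.spatial.transform import Rotation as R
from plant import r
def snap(cam):
    s=r.get_state(); p=r.snapshot(cam)
    T=np.eye(4)
    if cam=="wrist":
        W=np.eye(4); W[:3,:3]=R.from_quat(s["eef_rot"]).as_matrix(); W[:3,3]=s["tool_pos"]
        T=W@np.array(p["mount"])
    else:
        T[:3,:3]=R.from_quat(p["orientation"]).as_matrix(); T[:3,3]=p["xyz"]
    p["T"]=T; return p
def cloud(p):
    d=p["depth"]; v,u=np.indices(d.shape)
    P=np.stack([(u-p["cx"])/p["fx"]*d,(v-p["cy"])/p["fy"]*d,d],-1)
    W=P@p["T"][:3,:3].T+p["T"][:3,3]; W[d==0]=np.nan; return W
def find(cam,p,names,n=2):
    for k in names:
        for f in r.search_frame(cam,k)[:n]:
            a=np.array(f["at"]); w=p["T"][:3,:3]@a+p["T"][:3,3]
            print(cam,k,round(f["score"],2),w.round(3),"px",(a[:2]/a[2]*[p["fx"],p["fy"]]+[p["cx"],p["cy"]]).round())
def save(p,n): cv2.imwrite("pics/"+n+".png",p["pixels"][:,:,::-1])
CUPS=["blue_large","blue_medium","blue_small","white_large","white_medium","white_small"]
E
python3 - <<'E'
from h import *
s=r.get_state(); print(s["tool_pos"],s["eef_rot"],r.tip_reach,s["clock"],R.from_quat(s["eef_rot"]).as_matrix().round(3))
for c in ["scene","side"]:
    p=snap(c); save(p,c+"0"); print(p["T"].round(3),p["fx"])
    find(c,p,CUPS+["caddy","pad1","pad2","post0","post1","post2","post3","brush_tin","flux_jar"],2)
E
```

```text
pics
[0.17667217 0.59890862 0.25992701] [ 1.42859546e-01  9.89742571e-01 -8.88053743e-04 -6.84634433e-05] 0.022 0.0 [[-0.959  0.283 -0.   ]
 [ 0.283  0.959 -0.002]
 [-0.    -0.002 -1.   ]]
[[-0.718  0.37  -0.59   1.124]
 [ 0.696  0.388 -0.604  0.508]
 [ 0.005 -0.844 -0.536  0.597]
 [ 0.     0.     0.     1.   ]] 397.47233081528276
scene blue_medium 0.96 [0.427 0.239 0.042] px [425. 261.]
scene blue_medium 0.65 [ 0.455 -0.376  0.035] px [239. 175.]
scene blue_small 0.76 [0.605 0.352 0.048] px [433. 334.]
scene white_large 0.81 [ 0.575 -0.39   0.03 ] px [204. 188.]
scene white_large 0.67 [ 0.455 -0.374  0.032] px [239. 176.]
scene white_medium 0.68 [ 0.418 -0.254  0.042] px [275. 183.]
scene white_small 0.65 [0.487 0.388 0.05 ] px [483. 309.]
scene caddy 0.72 [0.622 0.021 0.033] px [292. 258.]
scene pad1 0.72 [0.616 0.024 0.032] px [295. 258.]
scene pad1 0.67 [0.621 0.024 0.029] px [293. 260.]
scene pad2 0.72 [0.616 0.024 0.032] px [295. 258.]
scene pad2 0.67 [0.621 0.024 0.029] px [293. 260.]
scene post0 0.94 [0.617 0.023 0.033] px [294. 257.]
scene post0 0.35 [0.489 0.387 0.05 ] px [
[... 1280 characters left out ...]
side pad1 0.8 [ 0.585 -0.019  0.034] px [296. 209.]
side pad2 0.8 [ 0.585 -0.019  0.034] px [296. 209.]
side post0 0.69 [ 0.487 -0.04   0.103] px [260. 200.]
side post0 0.6 [ 0.589 -0.021  0.038] px [298. 208.]
side post1 0.69 [ 0.487 -0.04   0.103] px [260. 200.]
side post1 0.6 [ 0.589 -0.021  0.038] px [298. 208.]
side post2 0.69 [ 0.487 -0.04   0.103] px [260. 200.]
side post2 0.6 [ 0.589 -0.021  0.038] px [298. 208.]
side post3 0.69 [ 0.487 -0.04   0.103] px [260. 200.]
side post3 0.6 [ 0.589 -0.021  0.038] px [298. 208.]
side brush_tin 0.89 [ 0.487 -0.041  0.1  ] px [261. 201.]
side flux_jar 0.68 [ 0.591 -0.124  0.092] px [305. 223.]
side flux_jar 0.49 [0.59  0.338 0.054] px [281. 123.]
```

View pics/side0.png

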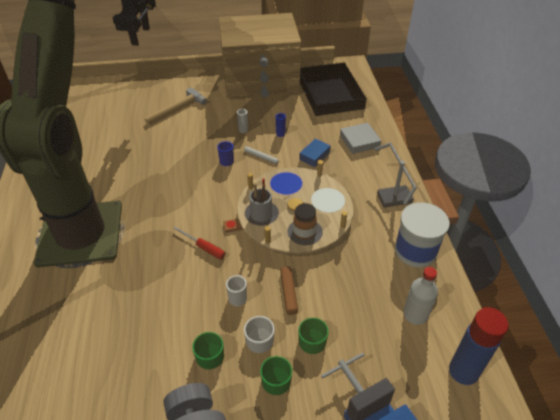

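View pics/scene0.png

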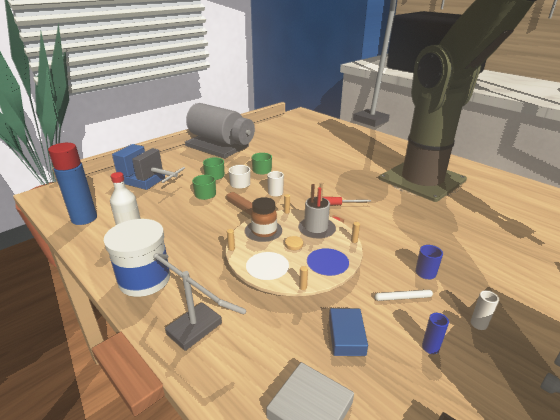

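Scene and side views show five cups. Blue: medium at side px (226,153) and small at (280,124). White: large at (259,333) among three green ones, medium at (236,290) and small at (242,120). The blue large is absent. The blue pad is to the left, the tin at the front and the jar to the right. Next I fit rims and posts from depth.

```bash
cat >> h.py <<'E'
from scipy.optimize import least_squares
def rim(W,c,rad,h,z0=0.0,search=0.05,tol=0.006):
    """fit circle of outer radius rad to the points near the top height"""
    P=W.reshape(-1,3); P=P[np.isfinite(P[:,0])]
    P=P[np.hypot(*(P[:,:2]-c[:2]).T)<search]
    Q=P[np.abs(P[:,2]-(z0+h))<tol]
    if len(Q)<15: return None
    # rim annulus between rad-3.5mm and rad
    m=rad-0.00175
    f=lambda x: np.hypot(Q[:,0]-x[0],Q[:,1]-x[1])-m
    s=least_squares(f,np.median(Q[:,:2],0) ,loss="soft_l1",f_scale=0.002)
    e=np.abs(f(s.x)); g=Q[e<0.003]
    return s.x.round(4),len(Q),round(float(np.median(e))*1000,1),"z",np.percentile(g[:,2],[50,90]).round(4) if len(g) else None
DIM=dict(large=(.034,.050),medium=(.0245,.062),small=(.0165,.074))
E
python3 - <<'E'
from h import *
C={"blue_medium":(.42,.232),"blue_small":(.597,.345),"white_large":(.455,-.378),"white_medium":(.412,-.263),"white_small":(.479,.384)}
for c in ["scene","side"]:
    W=cloud(snap(c))
    for k,v in C.items(): print(c,k,rim(W,np.array(v),*DIM[k.split("_")[1]],search=.05))
    # posts: points z .075-.09 near caddy
    P=W.reshape(-1,3); P=P[np.isfinite(P[:,0])]
    for a in (135,45,-45,-135):
        t=np.radians(a); q=np.array([.6,-.005])+.145*np.array([np.cos(t),np.sin(t)])
        Q=P[(np.hypot(*(P[:,:2]-q).T)<.035)&(P[:,2]>.06)&(P[:,2]<.095)]
        print(c,a,len(Q),Q.mean(0).round(4) if len(Q) else "", Q.max(0).round(3) if len(Q) else "")
    Q=P[(np.hypot(*(P[:,:2]-[.6,-.005]).T)<.15)&(P[:,2]>.025)&(P[:,2]<.045)]
    print("plate",len(Q),np.median(Q,0).round(4),Q.min(0).round(3),Q.max(0).round(3))
    print("tin", P[(np.hypot(*(P[:,:2]-[.5,-.005]).T)<.06)&(P[:,2]>.04)][:,2].max())
E
```

```text
scene blue_medium (array([0.4111, 0.2395]), 140, 0.9, 'z', array([0.0601, 0.0619]))
scene blue_small (array([0.5939, 0.3505]), 147, 0.8, 'z', array([0.0725, 0.0742]))
scene white_large (array([ 0.4481, -0.3842]), 91, 1.4, 'z', array([0.0482, 0.0498]))
scene white_medium (array([ 0.4069, -0.2643]), 74, 1.3, 'z', array([0.06  , 0.0618]))
scene white_small (array([0.4745, 0.3878]), 142, 0.9, 'z', array([0.072 , 0.0738]))
scene 135 77 [0.4754 0.0818 0.0752] [0.48  0.088 0.088]
scene 45 99 [0.6776 0.1075 0.0767] [0.683 0.113 0.087]
scene -45 86 [ 0.7025 -0.0953  0.0757] [ 0.709 -0.09   0.087]
scene -135 63 [ 0.4994 -0.1213  0.0757] [ 0.506 -0.116  0.087]
plate 7435 [0.6234 0.0204 0.0337] [ 0.45  -0.155  0.025] [0.745 0.145 0.045]
tin 0.15286675046835396
side blue_medium (array([0.4085, 0.239 ]), 86, 1.3, 'z', array([0.061 , 0.0649]))
side blue_small (array([0.5905, 0.3501]), 52, 1.8, 'z', array([0.0735, 0.0767]))
side white_large (array([ 0.4446, -0.385 ]), 221, 1.0, 'z', array([0.0503, 0.0531]))
side white_medium (array([ 0.4037, -0.2653]), 139, 1.0, 'z', array([0.0622, 0.0655]))
side white_small (array([0.4712, 0.3874]), 45, 1.8, 'z', array([0.0735, 0.0773]))
side 135 18 [0.4728 0.0782 0.0806] [0.476 0.086 0.09 ]
side 45 38 [0.6733 0.1011 0.0786] [0.679 0.114 0.091]
side -45 62 [ 0.6962 -0.1021  0.0782] [ 0.704 -0.093  0.092]
side -135 67 [ 0.4941 -0.127   0.0784] [ 0.502 -0.115  0.091]
plate 4920 [ 0.6152 -0.011   0.0359] [ 0.451 -0.155  0.026] [0.742 0.144 0.045]
tin 0.15704969336796526
```

Add to h.py:
```python
def to(x,y,z,ya):
    "shift (mm) and twist z from the present pose to x,y,z with tool y at ya degrees, tool straight down"
    s=r.get_state(); Rm=R.from_quat(s["eef_rot"]).as_matrix(); a=np.radians(ya)
    Y=np.array([np.cos(a),np.sin(a),0]); Z=np.array([0,0,-1.]); D=np.stack([np.cross(Y,Z),Y,Z],1)
    print("t",round(s["clock"],2),"at",np.round(s["tool_pos"],4),"yang",round(float(np.degrees(np.arctan2(Rm[1,1],Rm[0,1]))),1),
     "open",round(s["opening"],3),"F",np.round(s["contact_force"],1))
    print(" dp",(Rm.T@(np.array([x,y,z])-s["tool_pos"])*1000).round(1),"twist",R.from_matrix(Rm.T@D).as_rotvec().round(4))
```

```text
(no output)
```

step_arm(motion=[{"dp": [-44,-39,6],"twist": [0,0,0.18],"hand": -1},{"dp": [-88,-78,12],"twist": [0,0,0.36],"hand": -1},{"dp": [-131,-118,18],"twist": [0,0,0.54],"hand": -1},{"dp": [-175,-157,24],"twist": [0,0,0.72],"hand": -1},{"dp": [-219,-196,30],"twist": [0,0,0.9],"hand": -1}], force=20)

```text
clock: 2.33
tool_pos: [0.3324, 0.3482, 0.2309]
eef_rot: [0.561, 0.827, 0.001, 0.0]
contact_force: [0.2, -0.5, -0.3]
opening: 0.455
finger_force: 0.0
```

```bash
python3 -c "
from h import *
to(.487,.099,.2,-49)"
```

```text
t 2.33 at [0.3324 0.3482 0.2309] yang 21.7 open 0.455 F [ 0.2 -0.5 -0.3]
 dp [-288.7   51.6   30.8] twist [ 7.0000e-04 -1.2000e-03  1.2336e+00]
```

step_arm(motion=[{"dp": [-58,10,6],"twist": [0,0,0.18],"hand": -1},{"dp": [-115,20,12],"twist": [0,0,0.36],"hand": -1},{"dp": [-173,31,18],"twist": [0,0,0.54],"hand": -1},{"dp": [-231,41,24],"twist": [0,0,0.72],"hand": -1},{"dp": [-289,52,31],"twist": [0,0,0.9],"hand": -1}])

```text
clock: 2.95
tool_pos: [0.4891, 0.0997, 0.1998]
eef_rot: [0.865, 0.501, 0.001, -0.0]
contact_force: [0.9, 0.8, 0.2]
opening: 0.005
finger_force: 0.0
```

```bash
python3 -c "
from h import *
p=snap('wrist'); save(p,'w1'); W=cloud(p)
P=W.reshape(-1,3);P=P[np.isfinite(P[:,0])]
c=np.array([.582,-.010])
for a in (141.7,51.7,-38.3):
  t=np.radians(a);q=c+.145*np.array([np.cos(t),np.sin(t)])
  Q=P[(np.hypot(*(P[:,:2]-q).T)<.03)&(abs(P[:,2]-.086)<.005)]
  if len(Q)>5: print(a,len(Q),Q.mean(0).round(4),np.median(Q,0).round(4))
I=cv2.cvtColor(p['pixels'],cv2.COLOR_RGB2HSV)
m=(I[...,0]>105)&(I[...,0]<130)&(I[...,1]>120)&(abs(W[...,2]-.034)<.008)
Q=W[m];print(len(Q),Q.mean(0) if len(Q) else '',(Q.min(0)+Q.max(0))/2,np.ptp(Q,0))
to(.487,.099,.088,-49)"
```

```text
141.7 243 [0.4718 0.0815 0.0857] [0.4721 0.0816 0.0859]
51.7 449 [0.6729 0.106  0.0856] [0.6727 0.1061 0.0859]
7008 [0.55931961 0.10174522 0.03464987] [0.53409366 0.14977527 0.03400286] [0.28966873 0.22266308 0.01598177]
t 3.0 at [0.4937 0.0906 0.1997] yang -30.9 open 0.009 F [ 4.8 -5.1  0.6]
 dp [  3.9 -11.  111.6] twist [8.800e-03 3.000e-04 3.164e-01]
```

View pics/w1.png

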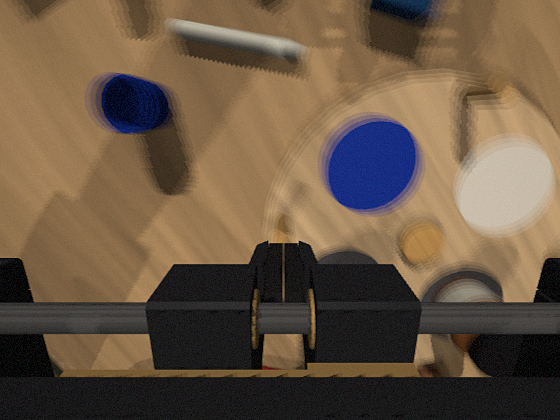

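step_arm(motion=[{"dp": [0,0,10],"twist": [0,0,0.16],"hand": -1},{"dp": [0,0,20],"twist": [0,0,0.32],"hand": -1},{"dp": [0,0,20],"twist": [0,0,0.32],"hand": -1},{"dp": [0,0,20],"twist": [0,0,0.32],"hand": -1}])

```text
clock: 3.5
tool_pos: [0.488, 0.1014, 0.18]
eef_rot: [0.933, 0.361, 0.0, -0.0]
contact_force: [-0.0, -0.3, -0.8]
opening: 0.008
finger_force: 0.0
```

```bash
python3 -c "
from h import *
to(.489,.101,.088,-49)"
```

```text
t 3.5 at [0.488  0.1014 0.18  ] yang -47.7 open 0.008 F [-0.  -0.3 -0.8]
 dp [ 0.4  1.  92. ] twist [ 0.0001 -0.0005  0.0226]
```

step_arm(motion=[{"dp": [0,1,31],"twist": [0,0,0.02],"hand": -1},{"dp": [0,1,62],"twist": [0,0,0.02],"hand": -1},{"dp": [0,1,92],"twist": [0,0,0.02],"hand": -1},{"dp": [0,1,92],"twist": [0,0,0.02],"hand": -1}])

```text
clock: 4.0
tool_pos: [0.4877, 0.1004, 0.0868]
eef_rot: [0.937, 0.351, -0.001, -0.001]
contact_force: [0.1, -0.2, 0.6]
opening: 0.003
finger_force: 0.0
```

step_arm(motion=[{"dp": [-15,1,0],"twist": [0,0,-0.105],"hand": -1},{"dp": [-30,3,0],"twist": [0,0,-0.209],"hand": -1},{"dp": [-45,7,0],"twist": [0,0,-0.314],"hand": -1},{"dp": [-59,13,0],"twist": [0,0,-0.419],"hand": -1},{"dp": [-73,20,0],"twist": [0,0,-0.524],"hand": -1}])

```text
clock: 4.62
tool_pos: [0.4484, 0.0415, 0.089]
eef_rot: [0.811, 0.585, 0.003, -0.001]
contact_force: [1.5, 8.9, -5.6]
opening: 0.008
finger_force: 4.5
```

step_arm(motion=[{"dp": [-15,1,0],"twist": [0,0,-0.105],"hand": -1},{"dp": [-30,3,0],"twist": [0,0,-0.209],"hand": -1},{"dp": [-45,7,0],"twist": [0,0,-0.314],"hand": -1},{"dp": [-59,13,0],"twist": [0,0,-0.419],"hand": -1},{"dp": [-73,20,0],"twist": [0,0,-0.524],"hand": -1}])

```text
clock: 5.25
tool_pos: [0.4421, -0.037, 0.0889]
eef_rot: [0.633, 0.774, 0.001, 0.0]
contact_force: [-0.7, 4.2, -3.8]
opening: 0.005
finger_force: 2.1
```

```bash
python3 -c "
from h import *
p=snap('side'); save(p,'s1')
p=snap('scene'); save(p,'c1')
to(.5,.1,.25,0)"
```

```text
t 5.35 at [ 0.4427 -0.0396  0.089 ] yang 10.9 open 0.006 F [ 0.3 -0.1 -0.2]
 dp [ 125.9   83.2 -161.1] twist [0.0026 0.0016 0.1911]
```

View pics/s1.png

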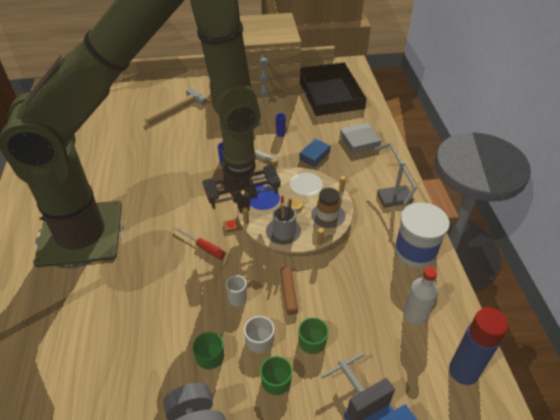

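step_arm(motion=[{"dp": [4,0,-60],"twist": [0,0,0],"hand": -1},{"dp": [10,0,-115],"twist": [0,0,0.05],"hand": 0},{"dp": [60,0,-140],"twist": [0,0,0.1],"hand": 1},{"dp": [115,3,-160],"twist": [0,0,0.15],"hand": 1},{"dp": [170,5,-160],"twist": [0,0,0.19],"hand": 1}])

```text
clock: 5.98
tool_pos: [0.4148, 0.1318, 0.2503]
eef_rot: [0.708, 0.706, 0.003, 0.001]
contact_force: [0.8, 0.3, 0.3]
opening: 0.434
finger_force: 0.0
```

step_arm(motion=[{"dp": [30,0,0],"twist": [0,0,0],"hand": 1},{"dp": [40,0,0],"twist": [0,0,0],"hand": 1},{"dp": [40,0,0],"twist": [0,0,0],"hand": 1},{"dp": [40,0,0],"twist": [0,0,0],"hand": 1}])

```text
clock: 6.48
tool_pos: [0.4141, 0.1679, 0.2478]
eef_rot: [0.707, 0.707, -0.0, 0.0]
contact_force: [0.3, -0.3, 0.8]
opening: 0.892
finger_force: 0.0
```

```bash
cat >> h.py <<'E'
def posts(W,c=(.584,-.009),yaw=6.9):
    P=W.reshape(-1,3);P=P[np.isfinite(P[:,0])]
    for a in (135,45,-45,-135):
        t=np.radians(a+yaw);q=np.array(c)+.145*np.array([np.cos(t),np.sin(t)])
        Q=P[(np.hypot(*(P[:,:2]-q).T)<.03)&(abs(P[:,2]-.086)<.005)]
        if len(Q)>5: print("post",a,len(Q),Q.mean(0).round(4))
def pad(p,W,white=False):
    I=cv2.cvtColor(p['pixels'],cv2.COLOR_RGB2HSV); c=np.hypot(W[...,0]-.584,W[...,1]+.009)
    m=((I[...,1]<60)&(I[...,2]>150)) if white else ((I[...,0]>105)&(I[...,0]<130)&(I[...,1]>120))
    m&=(abs(W[...,2]-.034)<.008)&(c<.16); Q=W[m]
    if len(Q)>50:
        (x,y),rad=cv2.minEnclosingCircle((Q[:,:2]*1000).astype(np.float32)); print("pad",len(Q),Q.mean(0).round(4),"circ",round(x,1),round(y,1),round(rad,1))
E
python3 -c "
from h import *
p=snap('wrist'); save(p,'w2'); W=cloud(p)
print(rim(W,np.array([.410,.239]),*DIM['medium'])); posts(W); pad(p,W)
p=snap('scene');W=cloud(p);posts(W);pad(p,W);p=snap('side');W=cloud(p);posts(W);pad(p,W);save(p,'s2')
to(.41,.239,.15,0)"
```

```text
(array([0.4102, 0.2405]), 583, 1.0, 'z', array([0.0619, 0.0629]))
pad 1984 [0.4851 0.0388 0.0348] circ 492.5 36.1 43.2
pad 610 [0.4983 0.0296 0.0341] circ 497.1 28.6 45.5
post -45 9 [ 0.6834 -0.0746  0.0844]
post -135 11 [ 0.5198 -0.1123  0.0864]
pad 534 [0.4971 0.029  0.0363] circ 496.8 30.5 45.1
t 6.62 at [0.4142 0.1683 0.2477] yang -0.0 open 0.998 F [-0.7  0.4  1. ]
 dp [70.7 -4.2 97.7] twist [-0.0002  0.0005 -0.0005]
```

View pics/w2.png

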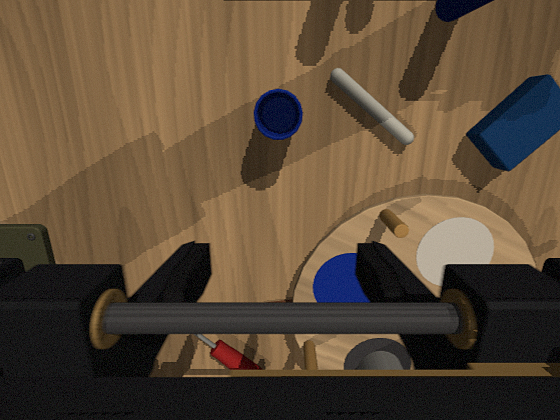

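step_arm(motion=[{"dp": [36,-2,50],"twist": [0,0,0],"hand": 1},{"dp": [72,-4,98],"twist": [0,0,0],"hand": 1},{"dp": [72,-4,140],"twist": [0,0,0],"hand": 1},{"dp": [72,-4,178],"twist": [0,0,0],"hand": 1},{"dp": [72,-4,178],"twist": [0,0,0],"hand": 1}])

```text
clock: 7.25
tool_pos: [0.4088, 0.2403, 0.0677]
eef_rot: [0.707, 0.707, -0.003, -0.0]
contact_force: [0.1, -0.3, 1.1]
opening: 0.997
finger_force: 0.0
```

```bash
python3 -c "
from h import *
p=snap('scene');W=cloud(p);posts(W,yaw=-20);pad(p,W);p=snap('side');W=cloud(p);posts(W,yaw=-20);pad(p,W)
to(.41,.240,.070,0)"
```

```text
post 135 35 [0.537  0.1266 0.0841]
post 45 37 [0.7228 0.042  0.0849]
post -45 24 [ 0.6372 -0.1441  0.0845]
post -135 21 [ 0.4511 -0.0584  0.0848]
pad 617 [0.4983 0.0299 0.0341] circ 497.1 28.5 46.7
post 135 26 [0.5326 0.1244 0.0859]
post 45 24 [0.7187 0.0391 0.0868]
post -45 31 [ 0.6331 -0.1459  0.0857]
post -135 26 [ 0.4483 -0.0612  0.0866]
pad 533 [0.4968 0.029  0.0363] circ 497.7 30.1 45.3
t 7.35 at [0.4103 0.2412 0.0703] yang 0.1 open 1.002 F [ 0.2 -0.6  0.4]
 dp [-1.2 -0.3  0.3] twist [0.0001 0.0002 0.0009]
```

step_arm(motion=[{"dp": [0,0,-60],"twist": [0,0,0],"hand": 1},{"dp": [-30,0,-110],"twist": [0,0,0],"hand": -1},{"dp": [-90,10,-110],"twist": [0,0,-0.05],"hand": -1},{"dp": [-150,17,-110],"twist": [0,0,-0.1],"hand": -1},{"dp": [-210,24,-110],"twist": [0,0,-0.148],"hand": -1}])

```text
clock: 7.98
tool_pos: [0.4353, 0.0296, 0.182]
eef_rot: [0.652, 0.759, 0.002, 0.002]
contact_force: [1.1, -0.3, -0.3]
opening: 0.573
finger_force: 0.0
```

step_arm(motion=[{"dp": [-60,-2,0],"twist": [0,0,0],"hand": -1},{"dp": [-60,-2,0],"twist": [0,0,0],"hand": -1},{"dp": [-60,-2,0],"twist": [0,0,0],"hand": -1},{"dp": [-60,-2,0],"twist": [0,0,0],"hand": -1}])

```text
clock: 8.48
tool_pos: [0.4416, -0.0262, 0.1805]
eef_rot: [0.651, 0.759, 0.001, 0.0]
contact_force: [-0.3, 0.0, 0.9]
opening: 0.114
finger_force: 0.0
```

```bash
python3 -c "
from h import *
to(.4416,-.031,.088,8.5)
p=snap('side');W=cloud(p);posts(W,yaw=-20)"
```

```text
t 8.47 at [ 0.4416 -0.0262  0.1805] yang 8.8 open 0.114 F [-0.3  0.   0.9]
 dp [-4.8 -0.8 92.5] twist [ 0.0016 -0.0005  0.0047]
post 135 14 [0.5316 0.1234 0.0847]
post 45 23 [0.718 0.039 0.087]
post -45 34 [ 0.6329 -0.1468  0.0861]
post -135 28 [ 0.4474 -0.0616  0.0861]
```

step_arm(motion=[{"dp": [-2,0,31],"twist": [0,0,0],"hand": -1},{"dp": [-3,0,62],"twist": [0,0,0],"hand": -1},{"dp": [-3,0,92],"twist": [0,0,0],"hand": -1},{"dp": [-3,0,92],"twist": [0,0,0],"hand": -1}])

```text
clock: 9.02
tool_pos: [0.4408, -0.0294, 0.0864]
eef_rot: [0.651, 0.759, -0.001, -0.001]
contact_force: [-0.8, 0.0, 0.3]
opening: 0.008
finger_force: 0.0
```

step_arm(motion=[{"dp": [-15,1,0],"twist": [0,0,-0.105],"hand": -1},{"dp": [-30,3,0],"twist": [0,0,-0.209],"hand": -1},{"dp": [-45,7,0],"twist": [0,0,-0.314],"hand": -1},{"dp": [-59,13,0],"twist": [0,0,-0.419],"hand": -1},{"dp": [-73,20,0],"twist": [0,0,-0.524],"hand": -1}])

```text
clock: 9.65
tool_pos: [0.4725, -0.0994, 0.0891]
eef_rot: [0.431, 0.902, -0.0, 0.0]
contact_force: [-0.6, 2.2, -1.7]
opening: 0.005
finger_force: 0.9
```

```bash
python3 -c "
from h import *
to(.4416,-.031,.088,8.5)
p=snap('side');W=cloud(p);posts(W,yaw=6.9);pad(p,W)
p=snap('scene');W=cloud(p);posts(W,yaw=6.9);pad(p,W);to(.4416,-.031,.088,8.5)"
```

```text
t 9.65 at [ 0.4725 -0.0994  0.0891] yang 38.9 open 0.005 F [-0.6  2.2 -1.7]
 dp [72.7 18.9  1.1] twist [2.000e-04 3.000e-04 5.311e-01]
post 45 17 [0.6835 0.0918 0.0862]
post -45 32 [ 0.6857 -0.1122  0.0857]
post -135 48 [ 0.4802 -0.1105  0.0863]
pad 89 [ 0.5132 -0.0307  0.0364] circ 512.9 -25.4 31.6
post 135 30 [0.4793 0.0873 0.0845]
post 45 43 [0.6832 0.0993 0.0848]
post -45 31 [ 0.6951 -0.1048  0.0846]
post -135 20 [ 0.4919 -0.1053  0.0849]
pad 561 [ 0.4906 -0.0133  0.0341] circ 490.4 -15.8 46.3
t 9.75 at [ 0.4738 -0.101   0.089 ] yang 38.6 open 0.008 F [0.7 0.6 0.4]
 dp [74.9 18.5  0.9] twist [0.0024 0.0021 0.5246]
```

step_arm(motion=[{"dp": [-6,0,0],"twist": [0,0,-0.04],"hand": -1},{"dp": [-11,0,0],"twist": [0,0,-0.08],"hand": -1},{"dp": [-11,0,0],"twist": [0,0,-0.08],"hand": -1}])

```text
clock: 10.12
tool_pos: [0.4795, -0.1088, 0.0878]
eef_rot: [0.397, 0.918, 0.0, 0.0]
contact_force: [-0.5, -0.3, 1.7]
opening: 0.004
finger_force: 0.0
```

```bash
python3 -c "
from h import *
to(.41,.17,.25,0)
p=snap('scene');W=cloud(p);posts(W,yaw=6.9);pad(p,W);to(.4416,-.031,.088,8.5)"
```

```text
t 10.12 at [ 0.4795 -0.1088  0.0878] yang 43.2 open 0.004 F [-0.5 -0.3  1.7]
 dp [ 250.8  140.2 -162.2] twist [3.000e-04 2.000e-04 7.539e-01]
post 135 30 [0.473  0.0806 0.0846]
post 45 43 [0.6757 0.106  0.0848]
post -45 31 [ 0.7007 -0.0972  0.0848]
post -135 25 [ 0.4951 -0.1056  0.0853]
pad 573 [ 0.4911 -0.0212  0.034 ] circ 489.8 -22.6 46.9
t 10.18 at [ 0.4793 -0.1085  0.0877] yang 43.2 open 0.003 F [-0.5 -0.6 -0.7]
 dp [82.3 25.6 -0.2] twist [ 1.000e-04 -1.000e-04  6.053e-01]
```

step_arm(motion=[{"dp": [5,0,-60],"twist": [0,0,0.1],"hand": -1},{"dp": [10,0,-115],"twist": [0,0,0.25],"hand": 0},{"dp": [50,20,-150],"twist": [0,0,0.42],"hand": 1},{"dp": [95,50,-162],"twist": [0,0,0.58],"hand": 1},{"dp": [145,80,-162],"twist": [0,0,0.754],"hand": 1}])

```text
clock: 10.8
tool_pos: [0.4386, 0.0533, 0.2508]
eef_rot: [0.71, 0.704, 0.001, 0.001]
contact_force: [0.9, 0.4, -0.5]
opening: 0.433
finger_force: 0.0
```

step_arm(motion=[{"dp": [60,-12,0],"twist": [0,0,0],"hand": 1},{"dp": [115,-36,0],"twist": [0,0,0],"hand": 1},{"dp": [115,-36,0],"twist": [0,0,0],"hand": 1},{"dp": [115,-36,0],"twist": [0,0,0],"hand": 1}])

```text
clock: 11.3
tool_pos: [0.402, 0.1663, 0.2496]
eef_rot: [0.707, 0.707, -0.001, 0.0]
contact_force: [0.8, -0.4, -0.1]
opening: 0.889
finger_force: 0.0
```

```bash
python3 -c "
from h import *
p=snap('wrist');W=cloud(p)
print(rim(W,np.array([.410,.239]),*DIM['medium'])); posts(W); pad(p,W)
to(.41,.240,.070,0)"
```

```text
(array([0.4101, 0.2405]), 580, 1.0, 'z', array([0.062 , 0.0631]))
post 135 172 [0.4703 0.0815 0.0856]
post 45 218 [0.6724 0.1068 0.0853]
pad 1056 [ 0.4885 -0.0232  0.0348] circ 490.0 -20.6 47.4
t 11.35 at [0.4025 0.1654 0.2496] yang -0.1 open 0.933 F [ 0.6  0.6 -0.3]
 dp [ 74.8   7.5 179.5] twist [-0.0004  0.0012 -0.002 ]
```

step_arm(motion=[{"dp": [38,4,50],"twist": [0,0,0],"hand": 1},{"dp": [75,7.5,98],"twist": [0,0,0],"hand": 1},{"dp": [75,7.5,140],"twist": [0,0,0],"hand": 1},{"dp": [75,7.5,179],"twist": [0,0,0],"hand": 1},{"dp": [75,7.5,179],"twist": [0,0,0],"hand": 1}])

```text
clock: 11.98
tool_pos: [0.4094, 0.2391, 0.0687]
eef_rot: [0.708, 0.706, -0.003, 0.0]
contact_force: [0.2, -1.0, 1.5]
opening: 1.001
finger_force: 0.0
```

step_arm(motion=[{"dp": [0,0,0],"twist": [0,0,0],"hand": -0.2},{"dp": [0,0,0],"twist": [0,0,0],"hand": -0.5},{"dp": [0,0,0],"twist": [0,0,0],"hand": -0.5},{"dp": [0,0,0],"twist": [0,0,0],"hand": -0.5},{"dp": [0,0,0],"twist": [0,0,0],"hand": -0.5}], force=20)

```text
clock: 12.6
tool_pos: [0.4098, 0.242, 0.0713]
eef_rot: [0.707, 0.707, 0.0, -0.0]
contact_force: [-0.7, 0.3, 7.0]
opening: 0.55
finger_force: 20.0
```

step_arm(motion=[{"dp": [0,0,-50],"twist": [0,0,0],"hand": -0.5},{"dp": [0,0,-100],"twist": [0,0,0],"hand": -0.5},{"dp": [0,0,-130],"twist": [0,0,0],"hand": -0.5},{"dp": [0,0,-130],"twist": [0,0,0],"hand": -0.5}])

```text
clock: 13.1
tool_pos: [0.4109, 0.2424, 0.2024]
eef_rot: [0.707, 0.707, 0.002, 0.0]
contact_force: [-0.6, 0.5, -2.8]
opening: 0.547
finger_force: 20.0
```

```bash
python3 -c "
from h import *
to(.49,-.020,.2,0); print(r.get_state()['finger_force'])"
```

```text
t 13.1 at [0.4109 0.2424 0.2024] yang -0.0 open 0.547 F [-0.6  0.5 -2.8]
 dp [-262.4   79.2    2. ] twist [ 0.0037 -0.0027 -0.0004]
19.99971819040134
```

step_arm(motion=[{"dp": [-55,17,0],"twist": [0,0,0],"hand": -0.5},{"dp": [-115,35,0],"twist": [0,0,0],"hand": -0.5},{"dp": [-170,51,0],"twist": [0,0,0],"hand": -0.5},{"dp": [-225,68,0],"twist": [0,0,0],"hand": -0.5},{"dp": [-261,79,0],"twist": [0,0,0],"hand": -0.5}])

```text
clock: 13.72
tool_pos: [0.4883, -0.0225, 0.1989]
eef_rot: [0.708, 0.706, -0.001, -0.001]
contact_force: [-0.5, 0.6, -1.5]
opening: 0.551
finger_force: 20.0
```

step_arm(motion=[{"dp": [0,0,0],"twist": [0,0,0],"hand": -0.5},{"dp": [0,0,40],"twist": [0,0,0],"hand": -0.5},{"dp": [0,0,80],"twist": [0,0,0],"hand": -0.5},{"dp": [0,0,86],"twist": [0,0,0],"hand": -0.5},{"dp": [0,0,86],"twist": [0,0,0],"hand": -0.5}])

```text
clock: 14.35
tool_pos: [0.4885, -0.0183, 0.1145]
eef_rot: [0.707, 0.708, -0.0, -0.001]
contact_force: [0.2, -1.0, -2.2]
opening: 0.547
finger_force: 20.0
```

```bash
python3 -c "
from h import *
to(.49,-.0185,.105,0); print(r.get_state()['finger_force'])"
```

```text
t 14.35 at [ 0.4885 -0.0183  0.1145] yang 0.1 open 0.547 F [ 0.2 -1.  -2.2]
 dp [-0.2  1.5  9.5] twist [-0.0013 -0.0003  0.0014]
19.99976441529384
```

Lower, release, rise toward the blue small cup.

step_arm(motion=[{"dp": [0,1,5],"twist": [0,0,0],"hand": -0.5},{"dp": [0,1,9],"twist": [0,0,0],"hand": -0.5},{"dp": [0,1,9],"twist": [0,0,0],"hand": -0.5},{"dp": [0,1,9],"twist": [0,0,0],"hand": 0.4},{"dp": [0,1,9],"twist": [0,0,0],"hand": 0.6}])

```text
clock: 14.98
tool_pos: [0.4901, -0.0192, 0.106]
eef_rot: [0.707, 0.707, 0.0, 0.0]
contact_force: [-0.2, 0.5, 0.2]
opening: 0.752
finger_force: 0.0
```

step_arm(motion=[{"dp": [0,0,0],"twist": [0,0,0],"hand": 0.6},{"dp": [0,0,-40],"twist": [0,0,0],"hand": 0.6},{"dp": [0,0,-90],"twist": [0,0,0],"hand": 0.6},{"dp": [50,0,-125],"twist": [0,0,0],"hand": 0.6},{"dp": [110,20,-145],"twist": [0,0,0],"hand": 0.6}])

```text
clock: 15.6
tool_pos: [0.5086, 0.0871, 0.2517]
eef_rot: [0.708, 0.706, 0.0, 0.001]
contact_force: [1.3, -0.2, 0.1]
opening: 0.801
finger_force: 0.0
```

step_arm(motion=[{"dp": [50,25,0],"twist": [0,0,0],"hand": 0.6},{"dp": [105,50,0],"twist": [0,0,0],"hand": 0.6},{"dp": [160,70,0],"twist": [0,0,0],"hand": 0.6},{"dp": [182,80,0],"twist": [0,0,0],"hand": 0.6},{"dp": [182,80,0],"twist": [0,0,0],"hand": 0.6}])

```text
clock: 16.23
tool_pos: [0.5882, 0.2716, 0.2491]
eef_rot: [0.706, 0.708, 0.0, -0.001]
contact_force: [-0.1, 0.4, 0.5]
opening: 0.798
finger_force: 0.0
```

```bash
python3 -c "
from h import *
p=snap('wrist');W=cloud(p)
print(rim(W,np.array([.5925,.3505]),*DIM['small']))
for c in ['scene','side']:
  p=snap(c);W=cloud(p);print(c,rim(W,np.array([.49,-.02]),*DIM['medium'],z0=.034));posts(W)
save(p,'s3')
to(.5925,.3505,.082,0)"
```

```text
(array([0.593 , 0.3517]), 395, 0.9, 'z', array([0.074 , 0.0751]))
scene (array([ 0.491 , -0.0209]), 100, 0.9, 'z', array([0.0941, 0.096 ]))
post 135 27 [0.4726 0.0806 0.0849]
post 45 44 [0.6753 0.1058 0.0844]
post -45 31 [ 0.7009 -0.0968  0.085 ]
post -135 23 [ 0.4985 -0.1222  0.0848]
side (array([ 0.4883, -0.0221]), 112, 1.1, 'z', array([0.096 , 0.0998]))
post 135 23 [0.4687 0.0777 0.086 ]
post 45 23 [0.6714 0.1024 0.086 ]
post -45 29 [ 0.6967 -0.1     0.0862]
post -135 29 [ 0.4948 -0.1258  0.0859]
t 16.38 at [0.5885 0.2671 0.2494] yang -0.1 open 0.799 F [-0.7 -0.2 -0.7]
 dp [ 83.7   4.  167.2] twist [-0.0008  0.002  -0.0019]
```

View pics/s3.png

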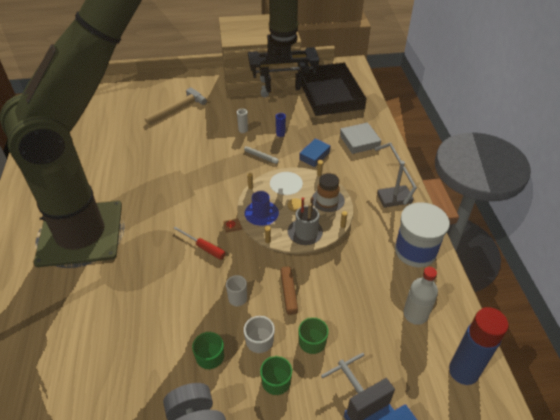

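step_arm(motion=[{"dp": [45,2,45],"twist": [0,0,0],"hand": 0.6},{"dp": [85,4.5,80],"twist": [0,0,0],"hand": 0.6},{"dp": [85,4.5,130],"twist": [0,0,0],"hand": 0.6},{"dp": [85,4.5,166],"twist": [0,0,0],"hand": 0.6},{"dp": [85,4.5,166],"twist": [0,0,0],"hand": 0.6}])

```text
clock: 17.0
tool_pos: [0.5915, 0.351, 0.0809]
eef_rot: [0.708, 0.707, -0.004, -0.0]
contact_force: [0.7, -0.8, 0.0]
opening: 0.801
finger_force: 0.0
```

step_arm(motion=[{"dp": [0,0,0],"twist": [0,0,0],"hand": -0.2},{"dp": [0,0,0],"twist": [0,0,0],"hand": -0.8},{"dp": [0,0,0],"twist": [0,0,0],"hand": -0.8},{"dp": [0,0,0],"twist": [0,0,0],"hand": -0.8},{"dp": [0,0,0],"twist": [0,0,0],"hand": -0.8}], force=20)

```text
clock: 17.62
tool_pos: [0.5933, 0.3548, 0.0844]
eef_rot: [0.707, 0.707, 0.001, -0.0]
contact_force: [-1.9, -0.6, 4.1]
opening: 0.359
finger_force: 20.0
```

step_arm(motion=[{"dp": [0,0,-50],"twist": [0,0,0],"hand": -0.8},{"dp": [0,0,-100],"twist": [0,0,0],"hand": -0.8},{"dp": [0,0,-150],"twist": [0,0,0],"hand": -0.8},{"dp": [0,0,-170],"twist": [0,0,0],"hand": -0.8},{"dp": [0,0,-170],"twist": [0,0,0],"hand": -0.8}])

```text
clock: 18.25
tool_pos: [0.5939, 0.3548, 0.2551]
eef_rot: [0.707, 0.707, 0.002, 0.0]
contact_force: [0.3, 0.2, -1.3]
opening: 0.361
finger_force: 20.0
```

```bash
python3 -c "
from h import *
to(.49,-.020,.25,0); print(r.get_state()['finger_force'])"
```

```text
t 18.25 at [0.5939 0.3548 0.2551] yang -0.0 open 0.361 F [ 0.3  0.2 -1.3]
 dp [-374.8 -103.8    4.1] twist [ 0.0028 -0.0018 -0.0001]
19.99478188343346
```

step_arm(motion=[{"dp": [-50,-14,0],"twist": [0,0,0],"hand": -0.8},{"dp": [-105,-29,0],"twist": [0,0,0],"hand": -0.8},{"dp": [-160,-45,0],"twist": [0,0,0],"hand": -0.8},{"dp": [-215,-60,0],"twist": [0,0,0],"hand": -0.8},{"dp": [-270,-75,0],"twist": [0,0,0],"hand": -0.8}])

```text
clock: 18.88
tool_pos: [0.5165, 0.0822, 0.2519]
eef_rot: [0.707, 0.707, -0.001, -0.001]
contact_force: [0.4, -0.9, -1.7]
opening: 0.362
finger_force: 20.0
```

step_arm(motion=[{"dp": [-55,-15,0],"twist": [0,0,0],"hand": -0.8},{"dp": [-102,-29,0],"twist": [0,0,0],"hand": -0.8},{"dp": [-102,-29,30],"twist": [0,0,0],"hand": -0.8},{"dp": [-102,-29,60],"twist": [0,0,0],"hand": -0.8},{"dp": [-102,-29,60],"twist": [0,0,0],"hand": -0.8}])

```text
clock: 19.5
tool_pos: [0.4868, -0.0179, 0.191]
eef_rot: [0.707, 0.707, -0.003, -0.002]
contact_force: [0.6, -0.0, -1.7]
opening: 0.36
finger_force: 20.0
```

```bash
cat >> h.py <<'E'
def body(W,c,rad,z1,z2,search=.045):
    P=W.reshape(-1,3); P=P[np.isfinite(P[:,0])]
    Q=P[(np.hypot(*(P[:,:2]-np.array(c)).T)<search)&(P[:,2]>z1)&(P[:,2]<z2)]
    if len(Q)<15: return None
    f=lambda x: np.hypot(Q[:,0]-x[0],Q[:,1]-x[1])-rad
    s=least_squares(f,c,loss="soft_l1",f_scale=0.002); return s.x.round(4),len(Q),round(float(np.median(np.abs(f(s.x)))*1000),1)
E
python3 -c "
from h import *
to(.49,-.017,.195,0)
for c in ['scene','side']:
  p=snap(c);W=cloud(p);print(c,'med',rim(W,np.array([.49,-.02]),*DIM['medium'],z0=.034),body(W,(.49,-.02),.0238,.05,.09))
  print('small',body(W,(.49,-.02),.0158,.115,.15))
save(p,'s4')
to(.49,-.017,.195,0)"
```

```text
t 19.5 at [ 0.4868 -0.0179  0.191 ] yang 0.0 open 0.36 F [ 0.6 -0.  -1.7]
 dp [ 0.9  3.2 -4. ] twist [-0.0072  0.0002  0.0003]
scene med (array([ 0.491 , -0.0208]), 77, 0.8, 'z', array([0.094 , 0.0955])) (array([ 0.4905, -0.0216]), 347, 1.2)
small (array([ 0.4861, -0.0222]), 164, 0.8)
side med (array([ 0.4877, -0.0218]), 81, 1.4, 'z', array([0.0957, 0.0992])) (array([ 0.4879, -0.021 ]), 251, 1.5)
small (array([ 0.486 , -0.0196]), 110, 0.7)
t 19.6 at [ 0.4888 -0.0175  0.1932] yang 0.0 open 0.361 F [ 0.4  0.2 -0.1]
 dp [ 0.5  1.2 -1.8] twist [-0.0015 -0.0002  0.0004]
```

step_arm(motion=[{"dp": [0,1.5,15],"twist": [0,0,0],"hand": -0.8},{"dp": [0,1.5,30],"twist": [0,0,0],"hand": -0.8},{"dp": [0,1.5,45],"twist": [0,0,0],"hand": -0.8},{"dp": [0,1.5,60],"twist": [0,0,0],"hand": -0.8},{"dp": [0,1.5,65],"twist": [0,0,0],"hand": -0.8}])

```text
clock: 20.23
tool_pos: [0.4906, -0.0175, 0.1278]
eef_rot: [0.707, 0.707, -0.0, -0.0]
contact_force: [-0.2, -0.1, -1.7]
opening: 0.364
finger_force: 20.0
```

step_arm(motion=[{"dp": [0,0,2],"twist": [0,0,0],"hand": -0.8},{"dp": [0,0,3],"twist": [0,0,0],"hand": -0.8},{"dp": [0,0,3],"twist": [0,0,0],"hand": -0.8}])

```text
clock: 20.6
tool_pos: [0.491, -0.0177, 0.1259]
eef_rot: [0.707, 0.707, 0.0, 0.0]
contact_force: [-0.5, 1.1, -0.6]
opening: 0.364
finger_force: 20.0
```

```bash
python3 -c "
from h import *
to(.49,-.017,.1234,0)
for c in ['scene','side']:
  p=snap(c);W=cloud(p);print(c,'med',rim(W,np.array([.49,-.02]),*DIM['medium'],z0=.034),body(W,(.49,-.02),.0238,.05,.09)); posts(W)"
```

```text
t 20.6 at [ 0.491  -0.0177  0.1259] yang -0.0 open 0.364 F [-0.5  1.1 -0.6]
 dp [ 0.7 -1.   2.5] twist [ 0.0008 -0.0001 -0.0001]
scene med (array([ 0.4903, -0.0235]), 94, 2.9, 'z', array([0.0941, 0.0958])) (array([ 0.4901, -0.0223]), 265, 0.7)
post 135 27 [0.4723 0.0803 0.0846]
post 45 43 [0.6756 0.1059 0.0845]
post -45 32 [ 0.7007 -0.0973  0.0846]
post -135 23 [ 0.4984 -0.1227  0.0847]
side med (array([ 0.4874, -0.0205]), 113, 3.0, 'z', array([0.0955, 0.0996])) (array([ 0.4882, -0.0201]), 185, 1.0)
post 45 23 [0.6715 0.1039 0.0867]
post -45 31 [ 0.6968 -0.1002  0.0864]
post -135 29 [ 0.4945 -0.126   0.0863]
```

step_arm(motion=[{"dp": [0,0,2],"twist": [0,0,0],"hand": -0.8},{"dp": [0,0,2],"twist": [0,0,0],"hand": -0.2},{"dp": [0,0,2],"twist": [0,0,0],"hand": 0},{"dp": [0,0,2],"twist": [0,0,0],"hand": 0.1},{"dp": [0,0,2],"twist": [0,0,0],"hand": 0.1}])

```text
clock: 21.32
tool_pos: [0.4908, -0.0177, 0.1236]
eef_rot: [0.707, 0.707, 0.0, 0.0]
contact_force: [0.4, 0.1, 0.3]
opening: 0.55
finger_force: 0.0
```

step_arm(motion=[{"dp": [0,0,-30],"twist": [0,0,0],"hand": 0.1},{"dp": [0,0,-70],"twist": [0,0,0],"hand": 0.1},{"dp": [40,0,-70],"twist": [0,0,0.18],"hand": -1},{"dp": [80,0,-70],"twist": [0,0,0.36],"hand": -1},{"dp": [118,-2,-70],"twist": [0,0,0.52],"hand": -1}])

```text
clock: 21.95
tool_pos: [0.4888, 0.1016, 0.1938]
eef_rot: [0.867, 0.499, 0.0, -0.0]
contact_force: [0.2, 0.1, 0.8]
opening: 0.236
finger_force: 0.0
```

step_arm(motion=[{"dp": [0,0,0],"twist": [0,0,0.17],"hand": -1},{"dp": [0,0,0],"twist": [0,0,0.335],"hand": -1},{"dp": [0,0,0],"twist": [0,0,0.335],"hand": -1},{"dp": [0,0,0],"twist": [0,0,0.335],"hand": -1}])

```text
clock: 22.45
tool_pos: [0.4886, 0.1003, 0.1935]
eef_rot: [0.936, 0.352, -0.0, -0.0]
contact_force: [-0.4, -0.1, 1.4]
opening: -0.001
finger_force: 0.0
```

```bash
python3 -c "
from h import *
p=snap('side');save(p,'s5');W=cloud(p);print(rim(W,np.array([.49,-.02]),*DIM['small'],z0=.039))
p=snap('scene');W=cloud(p);print(rim(W,np.array([.49,-.02]),*DIM['small'],z0=.039),rim(W,np.array([.49,-.02]),*DIM['medium'],z0=.034))
C={'white_large':(.4465,-.385),'white_medium':(.406,-.264),'white_small':(.4735,.3876)}
for k,v in C.items(): print(k,rim(W,np.array(v),*DIM[k.split('_')[1]],search=.05))
to(.489,.101,.088,-49)"
```

```text
(array([ 0.4882, -0.022 ]), 73, 1.4, 'z', array([0.1128, 0.1152]))
(array([ 0.4914, -0.0209]), 70, 1.4, 'z', array([0.1113, 0.1128])) (array([ 0.4892, -0.0225]), 123, 3.6, 'z', array([0.0945, 0.0963]))
white_large (array([ 0.4479, -0.3839]), 96, 1.3, 'z', array([0.0475, 0.05  ]))
white_medium (array([ 0.4065, -0.2648]), 73, 1.3, 'z', array([0.0597, 0.0616]))
white_small (array([0.4742, 0.3878]), 137, 0.9, 'z', array([0.0718, 0.0738]))
t 22.55 at [0.4887 0.1002 0.1936] yang -48.9 open 0.002 F [-0.1  0.2 -1.3]
 dp [  0.8  -0.4 105.6] twist [-0.0002 -0.0001  0.0016]
```

View pics/s5.png

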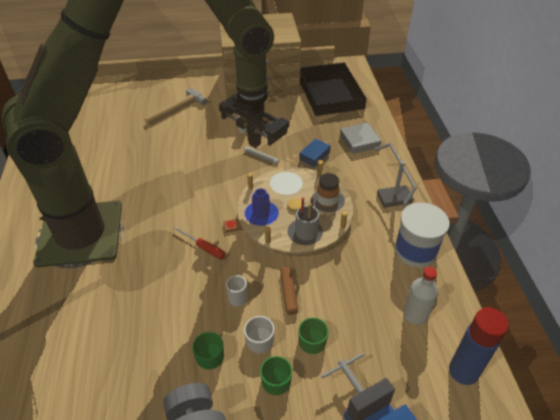

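step_arm(motion=[{"dp": [1,0,35],"twist": [0,0,0],"hand": -1},{"dp": [1,0,70],"twist": [0,0,0],"hand": -1},{"dp": [1,0,106],"twist": [0,0,0],"hand": -1},{"dp": [1,0,106],"twist": [0,0,0],"hand": -1}])

```text
clock: 23.05
tool_pos: [0.488, 0.1006, 0.0858]
eef_rot: [0.937, 0.351, -0.002, -0.0]
contact_force: [-1.0, -0.5, 0.2]
opening: 0.006
finger_force: 0.0
```

step_arm(motion=[{"dp": [-15,1,0],"twist": [0,0,-0.105],"hand": -1},{"dp": [-30,3,0],"twist": [0,0,-0.209],"hand": -1},{"dp": [-45,7,0],"twist": [0,0,-0.314],"hand": -1},{"dp": [-59,13,0],"twist": [0,0,-0.419],"hand": -1},{"dp": [-73,20,0],"twist": [0,0,-0.524],"hand": -1}])

```text
clock: 23.68
tool_pos: [0.4492, 0.0425, 0.0889]
eef_rot: [0.811, 0.585, 0.004, -0.001]
contact_force: [0.1, 8.9, -4.2]
opening: 0.005
finger_force: 4.5
```

step_arm(motion=[{"dp": [-15,1,0],"twist": [0,0,-0.105],"hand": -1},{"dp": [-30,3,0],"twist": [0,0,-0.209],"hand": -1},{"dp": [-45,7,0],"twist": [0,0,-0.314],"hand": -1},{"dp": [-59,13,0],"twist": [0,0,-0.419],"hand": -1},{"dp": [-73,20,0],"twist": [0,0,-0.524],"hand": -1}])

```text
clock: 24.3
tool_pos: [0.4424, -0.0367, 0.0888]
eef_rot: [0.633, 0.774, 0.001, -0.0]
contact_force: [-1.2, 3.6, -2.2]
opening: 0.003
finger_force: 2.1
```

step_arm(motion=[{"dp": [-15,1,0],"twist": [0,0,-0.105],"hand": -1},{"dp": [-30,3,0],"twist": [0,0,-0.209],"hand": -1},{"dp": [-45,7,0],"twist": [0,0,-0.314],"hand": -1},{"dp": [-59,13,0],"twist": [0,0,-0.419],"hand": -1},{"dp": [-73,20,0],"twist": [0,0,-0.524],"hand": -1}])

```text
clock: 24.92
tool_pos: [0.477, -0.1062, 0.0892]
eef_rot: [0.412, 0.911, -0.0, 0.001]
contact_force: [-0.3, 1.9, -1.1]
opening: 0.002
finger_force: 0.8
```

```bash
python3 -c "
from h import *
p=snap('scene');W=cloud(p);posts(W)
to(.479,-.1085,.088,43.2)"
```

```text
post 135 33 [0.4783 0.0872 0.0841]
post 45 44 [0.682  0.1003 0.0846]
post -45 30 [ 0.6958 -0.1036  0.0845]
post -135 27 [ 0.4932 -0.1057  0.085 ]
t 24.98 at [ 0.4786 -0.1086  0.0891] yang 41.3 open 0.005 F [ 2.1 -1.2 -0.4]
 dp [-0.2  0.4  1.1] twist [ 0.0008  0.0051 -0.0333]
```

step_arm(motion=[{"dp": [-3,0,0],"twist": [0,0,-0.03],"hand": -1},{"dp": [-6,0,0],"twist": [0,0,-0.03],"hand": -1},{"dp": [-6,0,0],"twist": [0,0,-0.03],"hand": -1},{"dp": [2,0,0],"twist": [0,0,-0.03],"hand": -1}])

```text
clock: 25.48
tool_pos: [0.475, -0.1037, 0.0876]
eef_rot: [0.401, 0.916, 0.0, 0.0]
contact_force: [0.1, -0.1, 0.1]
opening: 0.002
finger_force: 0.0
```

```bash
python3 -c "
from h import *
p=snap('scene');W=cloud(p);posts(W);pad(p,W,True)
p=snap('side');W=cloud(p);posts(W);pad(p,W,True)
to(.4465,-.385-.07,.25,0)"
```

```text
post 135 30 [0.4728 0.0804 0.0844]
post 45 44 [0.6759 0.106  0.0848]
post -45 30 [ 0.7003 -0.0972  0.0848]
post -135 19 [ 0.4944 -0.1074  0.0839]
pad 485 [ 0.5133 -0.0313  0.0344] circ 576.9 -16.5 136.2
post 45 20 [0.6719 0.1035 0.0867]
post -45 29 [ 0.6963 -0.1003  0.0864]
post -135 57 [ 0.4879 -0.118   0.0857]
pad 152 [ 0.5219 -0.0536  0.036 ] circ 546.0 -82.5 102.3
t 25.57 at [ 0.474  -0.1025  0.0875] yang 42.9 open 0.007 F [-0.2 -1.2 -0.1]
 dp [-239.2 -260.3 -162.6] twist [-0.0011 -0.001   0.7489]
```

step_arm(motion=[{"dp": [2,-2,-60],"twist": [0,0,0.1],"hand": -1},{"dp": [0,-10,-115],"twist": [0,0,0.25],"hand": 0},{"dp": [-30,-45,-150],"twist": [0,0,0.42],"hand": 1},{"dp": [-70,-85,-162],"twist": [0,0,0.58],"hand": 1},{"dp": [-110,-125,-162],"twist": [0,0,0.749],"hand": 1}])

```text
clock: 26.2
tool_pos: [0.4583, -0.2709, 0.251]
eef_rot: [0.709, 0.705, 0.0, 0.001]
contact_force: [1.3, -1.2, -0.0]
opening: 0.438
finger_force: 0.0
```

step_arm(motion=[{"dp": [-55,-1,0],"twist": [0,0,0],"hand": 1},{"dp": [-115,-2,0],"twist": [0,0,0],"hand": 1},{"dp": [-170,-4,0],"twist": [0,0,0],"hand": 1},{"dp": [-187,-4,0],"twist": [0,0,0],"hand": 1},{"dp": [-187,-4,0],"twist": [0,0,0],"hand": 1}])

```text
clock: 26.82
tool_pos: [0.4528, -0.4574, 0.2487]
eef_rot: [0.709, 0.706, -0.0, -0.0]
contact_force: [-0.2, 0.7, 0.0]
opening: 0.992
finger_force: 0.0
```

step_arm(motion=[{"dp": [0,0,0],"twist": [0,0,0],"hand": 1},{"dp": [0,0,0],"twist": [0,0,0],"hand": 1}])

```text
clock: 27.08
tool_pos: [0.4543, -0.4547, 0.2497]
eef_rot: [0.707, 0.707, 0.0, -0.0]
contact_force: [-0.0, -1.2, -0.2]
opening: 0.995
finger_force: 0.0
```

```bash
python3 -c "
from h import *
p=snap('wrist');W=cloud(p);save(p,'w6')
print(rim(W,np.array([.4465,-.385]),*DIM['large']),rim(W,np.array([.406,-.264]),*DIM['medium'])); posts(W); 
find('wrist',p,['white_large'],4)
to(.4465,-.385,.058,0)"
```

```text
(array([ 0.4467, -0.3839]), 809, 1.0, 'z', array([0.0498, 0.051 ])) (array([ 0.4067, -0.3073]), 187, 2.0, 'z', array([0.0616, 0.0629]))
wrist white_large 0.87 [ 0.577 -0.402  0.015] px [388. 132.]
wrist white_large 0.8 [ 0.475 -0.495  0.016] px [299. 209.]
wrist white_large 0.73 [ 0.449 -0.381  0.003] px [278. 114.]
wrist white_large 0.73 [ 0.32  -0.407  0.018] px [166. 137.]
t 27.18 at [ 0.4541 -0.4553  0.2498] yang -0.0 open 0.996 F [-0.5  0.2  0.1]
 dp [ 70.3  -7.6 191.8] twist [-0.     -0.0003 -0.0002]
```

View pics/w6.png

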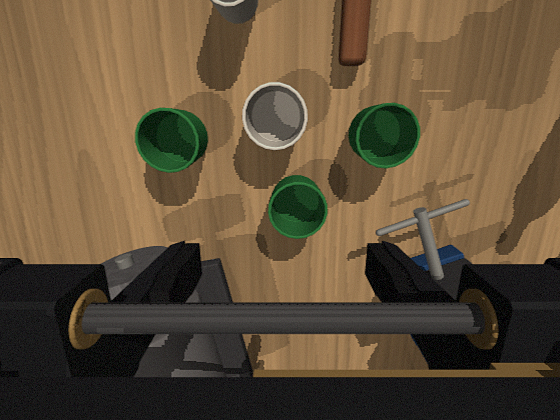

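step_arm(motion=[{"dp": [40,-4,45],"twist": [0,0,0],"hand": 1},{"dp": [71,-7.4,80],"twist": [0,0,0],"hand": 1},{"dp": [71,-7.4,110],"twist": [0,0,0],"hand": 1},{"dp": [71,-7.4,150],"twist": [0,0,0],"hand": 1},{"dp": [71,-7.4,191],"twist": [0,0,0],"hand": 1}])

```text
clock: 27.8
tool_pos: [0.447, -0.3852, 0.0579]
eef_rot: [0.708, 0.707, 0.0, 0.001]
contact_force: [0.5, -0.6, 0.3]
opening: 1.001
finger_force: 0.0
```

step_arm(motion=[{"dp": [0,0,0],"twist": [0,0,0],"hand": 0.6},{"dp": [0,0,0],"twist": [0,0,0],"hand": 0},{"dp": [0,0,0],"twist": [0,0,0],"hand": 0},{"dp": [0,0,0],"twist": [0,0,0],"hand": 0}], force=20)

```text
clock: 28.3
tool_pos: [0.4472, -0.3862, 0.0601]
eef_rot: [0.708, 0.706, 0.0, 0.001]
contact_force: [-0.8, -0.4, 3.8]
opening: 0.747
finger_force: 19.9
```

step_arm(motion=[{"dp": [0,0,-40],"twist": [0,0,0],"hand": 0},{"dp": [0,0,-90],"twist": [0,0,0],"hand": 0},{"dp": [0,0,-140],"twist": [0,0,0],"hand": 0},{"dp": [0,0,-150],"twist": [0,0,0],"hand": 0},{"dp": [0,0,-150],"twist": [0,0,0],"hand": 0}])

```text
clock: 28.92
tool_pos: [0.4461, -0.3855, 0.2087]
eef_rot: [0.708, 0.706, -0.0, 0.0]
contact_force: [-1.4, -0.5, -2.9]
opening: 0.749
finger_force: 19.9
```

```bash
python3 -c "
from h import *
to(.49,-.020,.2,0); print(r.get_state()['finger_force'])
p=snap('scene');W=cloud(p); print(rim(W,np.array([.4065,-.265]),*DIM['medium'])); posts(W)"
```

```text
t 28.93 at [ 0.4461 -0.3855  0.2087] yang -0.1 open 0.749 F [-1.4 -0.5 -2.9]
 dp [365.6  43.1   8.5] twist [ 0.0001  0.0005 -0.0022]
19.869189942546654
(array([ 0.4069, -0.2645]), 72, 1.3, 'z', array([0.0602, 0.0618]))
post 135 30 [0.4732 0.0807 0.0847]
post 45 44 [0.6758 0.1061 0.0848]
post -45 32 [ 0.7008 -0.0972  0.0847]
post -135 22 [ 0.4979 -0.1234  0.0843]
```

step_arm(motion=[{"dp": [50,6,0],"twist": [0,0,0],"hand": 0},{"dp": [105,13,0],"twist": [0,0,0],"hand": 0},{"dp": [160,19,0],"twist": [0,0,0],"hand": 0},{"dp": [215,26,0],"twist": [0,0,0],"hand": 0},{"dp": [270,32,0],"twist": [0,0,0],"hand": 0}])

```text
clock: 29.6
tool_pos: [0.4779, -0.1137, 0.2068]
eef_rot: [0.708, 0.706, -0.001, -0.002]
contact_force: [-0.3, 0.1, -2.4]
opening: 0.746
finger_force: 19.9
```

step_arm(motion=[{"dp": [50,6,0],"twist": [0,0,0],"hand": 0},{"dp": [93,11,0],"twist": [0,0,0],"hand": 0},{"dp": [93,11,40],"twist": [0,0,0],"hand": 0},{"dp": [93,11,85],"twist": [0,0,0],"hand": 0},{"dp": [93,11,100],"twist": [0,0,0],"hand": 0}])

```text
clock: 30.22
tool_pos: [0.4873, -0.0224, 0.1047]
eef_rot: [0.707, 0.707, -0.003, -0.003]
contact_force: [0.3, -0.5, -2.1]
opening: 0.747
finger_force: 19.9
```

step_arm(motion=[{"dp": [0,0,0],"twist": [0,0,0],"hand": 0},{"dp": [0,0,0],"twist": [0,0,0],"hand": 0}])

```text
clock: 30.48
tool_pos: [0.4899, -0.0225, 0.1083]
eef_rot: [0.708, 0.706, -0.0, -0.0]
contact_force: [-0.2, 0.5, -1.3]
opening: 0.75
finger_force: 19.9
```

```bash
python3 -c "
from h import *
to(.49,-.022,.0945,0); print(r.get_state()['finger_force'])
p=snap('scene');W=cloud(p); print(body(W,(.49,-.02),.033,.05,.095,.05)); posts(W)"
```

```text
t 30.48 at [ 0.4899 -0.0225  0.1083] yang -0.1 open 0.75 F [-0.2  0.5 -1.3]
 dp [ 0.5  0.1 13.8] twist [-0.0007 -0.0001 -0.002 ]
19.887910022662254
(array([ 0.4923, -0.0222]), 553, 1.7)
post 135 30 [0.4734 0.0804 0.0846]
post 45 42 [0.6756 0.1059 0.0848]
post -45 31 [ 0.7009 -0.0973  0.0849]
post -135 15 [ 0.5008 -0.1219  0.0842]
```

step_arm(motion=[{"dp": [0.5,0,8],"twist": [0,0,0],"hand": 0},{"dp": [0.5,0,13.5],"twist": [0,0,0],"hand": 0},{"dp": [0.5,0,13.5],"twist": [0,0,0],"hand": 0},{"dp": [0.5,0,13.5],"twist": [0,0,0],"hand": 0.9},{"dp": [0.5,0,13.5],"twist": [0,0,0],"hand": 0.9}])

```text
clock: 31.15
tool_pos: [0.4904, -0.022, 0.0953]
eef_rot: [0.708, 0.706, 0.0, 0.0]
contact_force: [0.4, -0.2, 0.4]
opening: 0.94
finger_force: 0.0
```

step_arm(motion=[{"dp": [0,0,0],"twist": [0,0,0],"hand": 0.9},{"dp": [0,0,-40],"twist": [0,0,0],"hand": 0.9},{"dp": [0,0,-90],"twist": [0,0,0],"hand": 0.9},{"dp": [-50,-10,-130],"twist": [0,0,0],"hand": 0.9},{"dp": [-105,-25,-155],"twist": [0,0,0],"hand": 0.9}])

```text
clock: 31.78
tool_pos: [0.4662, -0.1257, 0.2513]
eef_rot: [0.707, 0.707, 0.001, 0.001]
contact_force: [0.5, -1.0, -0.5]
opening: 0.953
finger_force: 0.0
```

step_arm(motion=[{"dp": [-55,-15,0],"twist": [0,0,0],"hand": 0.9},{"dp": [-110,-30,0],"twist": [0,0,0],"hand": 0.9},{"dp": [-165,-45,0],"twist": [0,0,0],"hand": 0.9},{"dp": [-207,-59,0],"twist": [0,0,0],"hand": 0.9},{"dp": [-207,-59,0],"twist": [0,0,0],"hand": 0.9}])

```text
clock: 32.4
tool_pos: [0.4035, -0.3362, 0.2488]
eef_rot: [0.711, 0.704, -0.001, 0.0]
contact_force: [-0.6, 0.8, -1.0]
opening: 0.949
finger_force: 0.0
```

step_arm(motion=[{"dp": [0,0,0],"twist": [0,0,0],"hand": 0.9},{"dp": [0,0,0],"twist": [0,0,0],"hand": 0.9}])

```text
clock: 32.65
tool_pos: [0.4068, -0.3304, 0.2494]
eef_rot: [0.707, 0.707, 0.0, -0.0]
contact_force: [-0.4, 0.8, 1.5]
opening: 0.951
finger_force: 0.0
```

```bash
python3 -c "
from h import *
p=snap('wrist');W=cloud(p)
print(rim(W,np.array([.406,-.264]),*DIM['medium'])); 
for c in ['scene','side']:
  p=snap(c);W=cloud(p);print(c,rim(W,np.array([.49,-.02]),*DIM['large'],z0=.034),rim(W,np.array([.406,-.264]),*DIM['medium']));posts(W)
to(.406,-.264,.070,0)"
```

```text
(array([ 0.4057, -0.2638]), 563, 0.9, 'z', array([0.062, 0.063]))
scene (array([ 0.4918, -0.0214]), 152, 0.9, 'z', array([0.0821, 0.0841])) (array([ 0.4069, -0.2642]), 71, 1.5, 'z', array([0.0604, 0.0622]))
post 135 31 [0.4732 0.0805 0.0844]
post 45 42 [0.6755 0.1057 0.0847]
post -45 29 [ 0.701 -0.097  0.085]
post -135 23 [ 0.4979 -0.123   0.0844]
side (array([ 0.4886, -0.0224]), 158, 1.3, 'z', array([0.0836, 0.0871])) (array([ 0.4037, -0.2652]), 140, 1.1, 'z', array([0.0616, 0.0649]))
post 135 22 [0.4689 0.0784 0.0859]
post 45 23 [0.672  0.1026 0.0863]
post -45 26 [ 0.6966 -0.0996  0.087 ]
t 32.8 at [ 0.4066 -0.3311  0.2494] yang 0.0 open 0.949 F [ 0.  -0.1 -0.8]
 dp [ 67.   -0.6 179.4] twist [ 0.0002 -0.0003  0.0002]
```

step_arm(motion=[{"dp": [40,-1,45],"twist": [0,0,0],"hand": 0.9},{"dp": [67,-1,80],"twist": [0,0,0],"hand": 0.9},{"dp": [67,-1,110],"twist": [0,0,0],"hand": 0.9},{"dp": [67,-1,150],"twist": [0,0,0],"hand": 0.9},{"dp": [67,-1,178],"twist": [0,0,0],"hand": 0.9}])

```text
clock: 33.42
tool_pos: [0.4054, -0.2643, 0.0699]
eef_rot: [0.707, 0.707, 0.0, -0.0]
contact_force: [0.4, -0.0, 0.5]
opening: 0.951
finger_force: 0.0
```

step_arm(motion=[{"dp": [0,0,0],"twist": [0,0,0],"hand": 0.2},{"dp": [0,0,0],"twist": [0,0,0],"hand": -0.5},{"dp": [0,0,0],"twist": [0,0,0],"hand": -0.5},{"dp": [0,0,0],"twist": [0,0,0],"hand": -0.5},{"dp": [0,0,0],"twist": [0,0,0],"hand": -0.5}], force=20)

```text
clock: 34.05
tool_pos: [0.4053, -0.2655, 0.0721]
eef_rot: [0.708, 0.706, 0.0, 0.001]
contact_force: [-0.5, 0.2, 6.1]
opening: 0.538
finger_force: 20.0
```

step_arm(motion=[{"dp": [0,0,-40],"twist": [0,0,0],"hand": -0.5},{"dp": [0,0,-90],"twist": [0,0,0],"hand": -0.5},{"dp": [0,0,-140],"twist": [0,0,0],"hand": -0.5},{"dp": [0,0,-160],"twist": [0,0,0],"hand": -0.5},{"dp": [0,0,-160],"twist": [0,0,0],"hand": -0.5}])

```text
clock: 34.67
tool_pos: [0.4056, -0.2656, 0.2325]
eef_rot: [0.708, 0.706, 0.0, 0.002]
contact_force: [0.1, 0.4, -1.1]
opening: 0.538
finger_force: 20.0
```

```bash
python3 -c "
from h import *
to(.4905,-.021,.23,0); print(r.get_state()['finger_force'])"
```

```text
t 34.67 at [ 0.4056 -0.2656  0.2325] yang -0.2 open 0.538 F [ 0.1  0.4 -1.1]
 dp [244.9  84.3   2.3] twist [ 0.0029  0.0017 -0.0028]
19.999716155828082
```

step_arm(motion=[{"dp": [50,17,0],"twist": [0,0,0],"hand": -0.5},{"dp": [100,35,0],"twist": [0,0,0],"hand": -0.5},{"dp": [150,52,0],"twist": [0,0,0],"hand": -0.5},{"dp": [200,69,0],"twist": [0,0,0],"hand": -0.5},{"dp": [243,85,0],"twist": [0,0,0],"hand": -0.5}])

```text
clock: 35.3
tool_pos: [0.4901, -0.0203, 0.2297]
eef_rot: [0.707, 0.707, -0.001, -0.001]
contact_force: [1.0, -0.3, -1.4]
opening: 0.534
finger_force: 20.0
```

step_arm(motion=[{"dp": [0,0,30],"twist": [0,0,0],"hand": -0.5},{"dp": [0,0,60],"twist": [0,0,0],"hand": -0.5},{"dp": [0,0,60],"twist": [0,0,0],"hand": -0.5},{"dp": [0,0,60],"twist": [0,0,0],"hand": -0.5}])

```text
clock: 35.8
tool_pos: [0.4905, -0.0223, 0.1713]
eef_rot: [0.708, 0.706, -0.0, -0.0]
contact_force: [-1.2, 0.3, -2.4]
opening: 0.537
finger_force: 20.0
```

```bash
python3 -c "
from h import *
to(.4905,-.0228,.172,0)
for c in ['scene','side']:
  p=snap(c);W=cloud(p);print(c,'large',body(W,(.49,-.02),.033,.045,.08,.05))
  print('med',body(W,(.49,-.02),.0238,.105,.14))
to(.4905,-.0228,.172,0)"
```

```text
t 35.8 at [ 0.4905 -0.0223  0.1713] yang -0.1 open 0.537 F [-1.2  0.3 -2.4]
 dp [-0.5 -0.  -0.7] twist [-0.0005 -0.0001 -0.002 ]
scene large (array([ 0.4915, -0.0209]), 428, 1.6)
med (array([ 0.4905, -0.0232]), 245, 0.9)
side large (array([ 0.4889, -0.0216]), 283, 1.7)
med (array([ 0.4891, -0.0209]), 200, 1.2)
t 35.9 at [ 0.4911 -0.0224  0.172 ] yang -0.1 open 0.534 F [ 0.3 -0.9 -1.9]
 dp [-0.4 -0.6 -0. ] twist [ 0.0015 -0.0002 -0.0024]
```

step_arm(motion=[{"dp": [0.5,0,15],"twist": [0,0,0],"hand": -0.5},{"dp": [0.5,0,30],"twist": [0,0,0],"hand": -0.5},{"dp": [0.5,0,45],"twist": [0,0,0],"hand": -0.5},{"dp": [0.5,0,58],"twist": [0,0,0],"hand": -0.5},{"dp": [0.5,0,60],"twist": [0,0,0],"hand": -0.5}])

```text
clock: 36.52
tool_pos: [0.4905, -0.0221, 0.1112]
eef_rot: [0.708, 0.706, -0.0, 0.0]
contact_force: [-2.6, -1.6, 9.1]
opening: 0.538
finger_force: 20.0
```

step_arm(motion=[{"dp": [0,0,0],"twist": [0,0,0],"hand": -0.5},{"dp": [0,0,1],"twist": [0,0,0],"hand": -0.5},{"dp": [0,0,1],"twist": [0,0,0],"hand": 0.1},{"dp": [0,0,1],"twist": [0,0,0],"hand": 0.4},{"dp": [0,0,1],"twist": [0,0,0],"hand": 0.4}])

```text
clock: 37.15
tool_pos: [0.4909, -0.0216, 0.1103]
eef_rot: [0.708, 0.706, 0.0, 0.0]
contact_force: [-0.0, -0.0, -0.0]
opening: 0.698
finger_force: 0.0
```

step_arm(motion=[{"dp": [0,0,-35],"twist": [0,0,0],"hand": 0.4},{"dp": [0,0,-80],"twist": [0,0,0],"hand": 0.4},{"dp": [40,0,-120],"twist": [0,0,0],"hand": 0.4},{"dp": [90,-4,-139],"twist": [0,0,0],"hand": 0.4},{"dp": [145,-7,-139],"twist": [0,0,0],"hand": 0.4}])

```text
clock: 37.78
tool_pos: [0.4849, 0.1244, 0.251]
eef_rot: [0.709, 0.706, 0.002, 0.001]
contact_force: [1.0, -0.5, 0.3]
opening: 0.7
finger_force: 0.0
```

step_arm(motion=[{"dp": [55,-3,0],"twist": [0,0,0],"hand": 0.4},{"dp": [110,-6,0],"twist": [0,0,0],"hand": 0.4},{"dp": [165,-9,0],"twist": [0,0,0],"hand": 0.4},{"dp": [195,-9,0],"twist": [0,0,0],"hand": 0.4},{"dp": [195,-9,0],"twist": [0,0,0],"hand": 0.4}])

```text
clock: 38.4
tool_pos: [0.4742, 0.3214, 0.2492]
eef_rot: [0.706, 0.708, 0.001, -0.001]
contact_force: [-0.8, -0.4, 0.2]
opening: 0.704
finger_force: 0.0
```

step_arm(motion=[{"dp": [0,0,0],"twist": [0,0,0],"hand": 0.4},{"dp": [0,0,0],"twist": [0,0,0],"hand": 0.4}])

```text
clock: 38.65
tool_pos: [0.4758, 0.3162, 0.2491]
eef_rot: [0.709, 0.706, -0.001, 0.001]
contact_force: [-0.7, -0.3, 0.1]
opening: 0.702
finger_force: 0.0
```

```bash
python3 -c "
from h import *
p=snap('wrist');W=cloud(p)
print(rim(W,np.array([.4735,.388]),*DIM['small'])); 
for c in ['scene','side']:
  p=snap(c);W=cloud(p);print(c,rim(W,np.array([.49,-.02]),*DIM['medium'],z0=.039),rim(W,np.array([.49,-.02]),*DIM['large'],z0=.034));posts(W)
save(p,'s7')
to(.4735,.388,.083,0)"
```

```text
(array([0.4736, 0.3892]), 385, 0.9, 'z', array([0.0739, 0.0748]))
scene (array([ 0.4921, -0.0212]), 109, 0.9, 'z', array([0.0989, 0.101 ])) (array([ 0.491 , -0.0221]), 235, 7.6, 'z', array([0.0819, 0.084 ]))
post 135 28 [0.4726 0.0804 0.0846]
post 45 45 [0.6759 0.106  0.0846]
post -45 33 [ 0.7008 -0.0974  0.0843]
post -135 23 [ 0.4981 -0.1228  0.0844]
side (array([ 0.4894, -0.0221]), 109, 0.9, 'z', array([0.101 , 0.1044])) (array([ 0.4884, -0.022 ]), 206, 4.1, 'z', array([0.0842, 0.0878]))
post 135 21 [0.4688 0.0771 0.0864]
post 45 23 [0.6723 0.1033 0.086 ]
post -45 27 [ 0.6962 -0.0994  0.0864]
post -135 31 [ 0.494  -0.1256  0.0869]
t 38.8 at [0.4757 0.3171 0.2493] yang -0.2 open 0.699 F [ 0.1 -0.5  0.8]
 dp [ 71.   -2.4 166.3] twist [ 0.0001  0.0005 -0.0037]
```

View pics/s7.png

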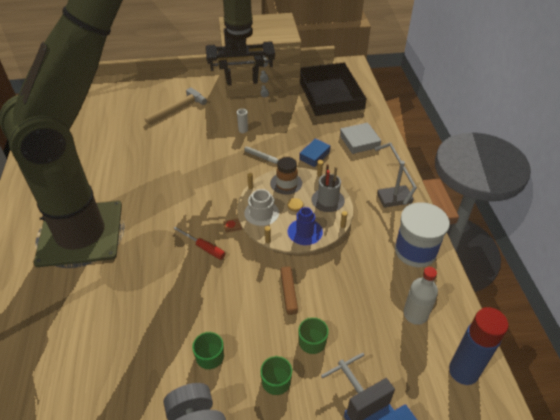

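step_arm(motion=[{"dp": [40,-2,45],"twist": [0,0,0],"hand": 0.4},{"dp": [72,-2,80],"twist": [0,0,0],"hand": 0.4},{"dp": [72,-2,110],"twist": [0,0,0],"hand": 0.4},{"dp": [72,-2,140],"twist": [0,0,0],"hand": 0.4},{"dp": [72,-2,166],"twist": [0,0,0],"hand": 0.4}])

```text
clock: 39.42
tool_pos: [0.4735, 0.3897, 0.0821]
eef_rot: [0.708, 0.706, -0.0, 0.0]
contact_force: [-0.2, -0.2, 0.6]
opening: 0.699
finger_force: 0.0
```

step_arm(motion=[{"dp": [0,0,0],"twist": [0,0,0],"hand": -0.2},{"dp": [0,0,0],"twist": [0,0,0],"hand": -0.8},{"dp": [0,0,0],"twist": [0,0,0],"hand": -0.8},{"dp": [0,0,0],"twist": [0,0,0],"hand": -0.8},{"dp": [0,0,0],"twist": [0,0,0],"hand": -0.8}], force=20)

```text
clock: 40.05
tool_pos: [0.4738, 0.391, 0.0845]
eef_rot: [0.708, 0.706, 0.001, -0.0]
contact_force: [-0.0, 0.5, 6.0]
opening: 0.356
finger_force: 20.0
```

step_arm(motion=[{"dp": [0,0,-40],"twist": [0,0,0],"hand": -0.8},{"dp": [0,0,-90],"twist": [0,0,0],"hand": -0.8},{"dp": [0,0,-140],"twist": [0,0,0],"hand": -0.8},{"dp": [0,0,-170],"twist": [0,0,0],"hand": -0.8},{"dp": [0,0,-170],"twist": [0,0,0],"hand": -0.8}])

```text
clock: 40.67
tool_pos: [0.4743, 0.3911, 0.2556]
eef_rot: [0.708, 0.706, 0.003, 0.0]
contact_force: [-0.5, 0.8, -1.5]
opening: 0.356
finger_force: 20.0
```

```bash
python3 -c "
from h import *
to(.491,-.0205,.25,0); print(r.get_state()['finger_force'])"
```

```text
t 40.67 at [0.4743 0.3911 0.2556] yang -0.1 open 0.356 F [-0.5  0.8 -1.5]
 dp [-411.6   17.6    4.2] twist [ 0.0037 -0.0036 -0.0024]
19.9917563692361
```

step_arm(motion=[{"dp": [-50,2,0],"twist": [0,0,0],"hand": -0.8},{"dp": [-105,4,0],"twist": [0,0,0],"hand": -0.8},{"dp": [-160,7,0],"twist": [0,0,0],"hand": -0.8},{"dp": [-215,9,0],"twist": [0,0,0],"hand": -0.8},{"dp": [-270,11,0],"twist": [0,0,0],"hand": -0.8}])

```text
clock: 41.3
tool_pos: [0.4829, 0.1179, 0.2517]
eef_rot: [0.708, 0.706, -0.001, -0.001]
contact_force: [1.3, 0.1, -1.3]
opening: 0.358
finger_force: 20.0
```

step_arm(motion=[{"dp": [-55,2,0],"twist": [0,0,0],"hand": -0.8},{"dp": [-110,4,0],"twist": [0,0,0],"hand": -0.8},{"dp": [-139,6,0],"twist": [0,0,0],"hand": -0.8},{"dp": [-139,6,30],"twist": [0,0,0],"hand": -0.8},{"dp": [-139,6,54],"twist": [0,0,0],"hand": -0.8}])

```text
clock: 41.92
tool_pos: [0.4884, -0.0198, 0.1971]
eef_rot: [0.708, 0.706, -0.001, -0.001]
contact_force: [-0.2, 0.7, -0.5]
opening: 0.358
finger_force: 20.0
```

step_arm(motion=[{"dp": [0,0,0],"twist": [0,0,0],"hand": -0.8},{"dp": [0,0,0],"twist": [0,0,0],"hand": -0.8}])

```text
clock: 42.18
tool_pos: [0.4895, -0.0186, 0.1992]
eef_rot: [0.708, 0.707, -0.0, -0.0]
contact_force: [0.5, 0.8, -1.1]
opening: 0.357
finger_force: 20.0
```

```bash
python3 -c "
from h import *
to(.491,-.0185,.199,0)
for c in ['scene','side']:
  p=snap(c);W=cloud(p);print(c,'med',rim(W,np.array([.49,-.02]),*DIM['medium'],z0=.039))
  print('small',body(W,(.49,-.02),.0158,.122,.16))
to(.491,-.0185,.199,0)"
```

```text
t 42.17 at [ 0.4895 -0.0186  0.1992] yang -0.1 open 0.357 F [ 0.5  0.8 -1.1]
 dp [0.1 1.5 0.2] twist [-0.0005 -0.0003 -0.0017]
scene med (array([ 0.4924, -0.0212]), 91, 1.1, 'z', array([0.0988, 0.1008]))
small (array([ 0.489 , -0.0219]), 186, 0.8)
side med (array([ 0.489 , -0.0219]), 77, 1.0, 'z', array([0.1005, 0.1046]))
small (array([ 0.4878, -0.0196]), 123, 0.9)
t 42.27 at [ 0.49   -0.0186  0.1998] yang -0.1 open 0.353 F [ 1.2  0.2 -1.3]
 dp [0.1 1.  0.8] twist [ 0.0012 -0.0002 -0.0017]
```

step_arm(motion=[{"dp": [-0.5,1.8,15],"twist": [0,0,0],"hand": -0.8},{"dp": [-0.5,1.8,30],"twist": [0,0,0],"hand": -0.8},{"dp": [-0.5,1.8,45],"twist": [0,0,0],"hand": -0.8},{"dp": [-0.5,1.8,60],"twist": [0,0,0],"hand": -0.8},{"dp": [-0.5,1.8,68],"twist": [0,0,0],"hand": -0.8}])

```text
clock: 42.9
tool_pos: [0.4911, -0.0192, 0.1302]
eef_rot: [0.708, 0.706, -0.0, -0.0]
contact_force: [-0.1, -0.1, -0.8]
opening: 0.356
finger_force: 20.0
```

step_arm(motion=[{"dp": [0,0,2],"twist": [0,0,0],"hand": -0.8},{"dp": [0,0,2],"twist": [0,0,0],"hand": -0.8},{"dp": [0,0,2],"twist": [0,0,0],"hand": -0.2},{"dp": [0,0,2],"twist": [0,0,0],"hand": 0},{"dp": [0,0,2],"twist": [0,0,0],"hand": 0.1}])

```text
clock: 43.52
tool_pos: [0.4916, -0.0193, 0.1295]
eef_rot: [0.708, 0.706, 0.0, 0.0]
contact_force: [-0.1, 0.5, -0.2]
opening: 0.547
finger_force: 0.0
```

step_arm(motion=[{"dp": [0,0,-30],"twist": [0,0,0],"hand": 0.1},{"dp": [0,0,-70],"twist": [0,0,0],"hand": 0.1},{"dp": [40,0,-70],"twist": [0,0,0.18],"hand": -1},{"dp": [80,0,-70],"twist": [0,0,0.36],"hand": -1},{"dp": [119,-2,-70],"twist": [0,0,0.52],"hand": -1}])

```text
clock: 44.15
tool_pos: [0.4898, 0.1009, 0.1995]
eef_rot: [0.867, 0.498, 0.001, 0.0]
contact_force: [-0.0, -0.3, -0.1]
opening: 0.238
finger_force: 0.0
```

step_arm(motion=[{"dp": [0,0,0],"twist": [0,0,0.17],"hand": -1},{"dp": [0,0,0],"twist": [0,0,0.335],"hand": -1},{"dp": [0,0,0],"twist": [0,0,0.335],"hand": -1},{"dp": [0,0,0],"twist": [0,0,0.335],"hand": -1}])

```text
clock: 44.65
tool_pos: [0.4896, 0.0997, 0.1993]
eef_rot: [0.937, 0.351, 0.0, -0.0]
contact_force: [0.1, 0.2, 0.1]
opening: 0.009
finger_force: 0.0
```

```bash
python3 -c "
from h import *
for c in ['scene','side']:
  p=snap(c);W=cloud(p);print(c,[rim(W,np.array([.49,-.02]),*DIM[k],z0=z) for k,z in (('small',.044),('medium',.039),('large',.034))]);posts(W)
save(p,'s8')
to(.489,.101,.088,-49)"
```

```text
scene [(array([ 0.4919, -0.0218]), 72, 0.9, 'z', array([0.116 , 0.1178])), (array([ 0.4903, -0.0231]), 136, 3.5, 'z', array([0.0995, 0.1011])), (array([ 0.488 , -0.0252]), 180, 4.1, 'z', array([0.0833, 0.0871]))]
post 135 29 [0.4731 0.0804 0.0846]
post 45 43 [0.6757 0.106  0.0848]
post -45 31 [ 0.701  -0.0973  0.0848]
post -135 23 [ 0.4979 -0.1232  0.0842]
side [(array([ 0.4885, -0.0223]), 74, 1.2, 'z', array([0.1174, 0.1203])), (array([ 0.489 , -0.0218]), 120, 2.2, 'z', array([0.1004, 0.105 ])), (array([ 0.4886, -0.0191]), 168, 3.4, 'z', array([0.0844, 0.0869]))]
post 135 26 [0.4687 0.0777 0.0852]
post 45 24 [0.6716 0.1024 0.0862]
post -45 30 [ 0.6969 -0.1     0.0861]
post -135 30 [ 0.4947 -0.1252  0.0865]
t 44.75 at [0.4896 0.0996 0.1992] yang -49.0 open 0.006 F [0.3 0.5 0.3]
 dp [  0.4  -1.5 111.2] twist [-0.0003 -0.0001 -0.0004]
```

View pics/s8.png

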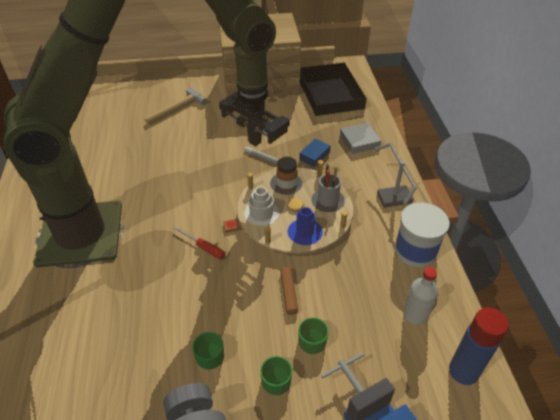

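The white cups stand nested three deep at px (262,203), the blue nest at (305,227). Now the last click.

step_arm(motion=[{"dp": [0,-1,37],"twist": [0,0,0],"hand": -1},{"dp": [0,-1,74],"twist": [0,0,0],"hand": -1},{"dp": [0,-1,111],"twist": [0,0,0],"hand": -1},{"dp": [0,-1,111],"twist": [0,0,0],"hand": -1}])

```text
clock: 45.25
tool_pos: [0.4874, 0.1, 0.0864]
eef_rot: [0.937, 0.35, -0.002, -0.0]
contact_force: [-0.1, 0.4, 0.4]
opening: 0.007
finger_force: 0.0
```

step_arm(motion=[{"dp": [-15,1,0],"twist": [0,0,-0.105],"hand": -1},{"dp": [-30,3,0],"twist": [0,0,-0.209],"hand": -1},{"dp": [-45,7,0],"twist": [0,0,-0.314],"hand": -1},{"dp": [-59,13,0],"twist": [0,0,-0.419],"hand": -1},{"dp": [-73,20,0],"twist": [0,0,-0.524],"hand": -1}])

```text
clock: 45.88
tool_pos: [0.4491, 0.0426, 0.0897]
eef_rot: [0.812, 0.584, 0.005, -0.002]
contact_force: [0.8, 10.3, -4.0]
opening: 0.003
finger_force: 4.6
```

step_arm(motion=[{"dp": [-15,1,0],"twist": [0,0,-0.105],"hand": -1},{"dp": [-30,3,0],"twist": [0,0,-0.209],"hand": -1},{"dp": [-45,7,0],"twist": [0,0,-0.314],"hand": -1},{"dp": [-59,13,0],"twist": [0,0,-0.419],"hand": -1},{"dp": [-73,20,0],"twist": [0,0,-0.524],"hand": -1}])

```text
clock: 46.5
tool_pos: [0.4423, -0.0368, 0.0896]
eef_rot: [0.634, 0.773, 0.002, 0.0]
contact_force: [-1.2, 4.2, -2.1]
opening: 0.005
finger_force: 2.2
```

step_arm(motion=[{"dp": [-15,1,0],"twist": [0,0,-0.105],"hand": -1},{"dp": [-30,3,0],"twist": [0,0,-0.209],"hand": -1},{"dp": [-45,7,0],"twist": [0,0,-0.314],"hand": -1},{"dp": [-59,13,0],"twist": [0,0,-0.419],"hand": -1},{"dp": [-73,20,0],"twist": [0,0,-0.524],"hand": -1}])

```text
clock: 47.12
tool_pos: [0.4766, -0.1065, 0.0901]
eef_rot: [0.413, 0.911, 0.0, 0.002]
contact_force: [-1.4, 1.0, -0.4]
opening: 0.001
finger_force: 0.7
```

step_arm(motion=[{"dp": [-4,0,0],"twist": [0,0,-0.03],"hand": -1},{"dp": [-7,0,0],"twist": [0,0,-0.03],"hand": -1},{"dp": [-7,0,0],"twist": [0,0,-0.03],"hand": -1},{"dp": [2,0,0],"twist": [0,0,-0.03],"hand": -1}])

```text
clock: 47.62
tool_pos: [0.474, -0.1041, 0.0883]
eef_rot: [0.402, 0.916, -0.0, 0.0]
contact_force: [0.0, -0.5, 0.7]
opening: 0.006
finger_force: 0.0
```

```bash
python3 -c "
from h import *
p=snap('scene');W=cloud(p);posts(W);to(.49,0,.25,43)"
```

```text
post 135 30 [0.4735 0.0804 0.0847]
post 45 43 [0.6759 0.1059 0.0849]
post -45 31 [ 0.7004 -0.0973  0.0846]
post -135 22 [ 0.4956 -0.1094  0.0842]
t 47.67 at [ 0.4728 -0.1024  0.0883] yang 42.8 open 0.003 F [-0.7  1.  -0.2]
 dp [  63.7   82.2 -161.6] twist [-0.0001 -0.0015 -0.0039]
```

step_arm(motion=[{"dp": [3,0,-50],"twist": [0,0,0],"hand": -1},{"dp": [3,0,-105],"twist": [0,0,0],"hand": -1},{"dp": [3,0,-160],"twist": [0,0,0],"hand": -1},{"dp": [3,-30,-180],"twist": [0,0,0],"hand": -1},{"dp": [3,-40,-180],"twist": [0,0,0],"hand": -1}])

```text
clock: 48.3
tool_pos: [0.4418, -0.1299, 0.269]
eef_rot: [0.402, 0.916, -0.001, 0.001]
contact_force: [0.6, -0.4, 0.0]
opening: 0.008
finger_force: 0.0
```

```bash
python3 -c "
from h import *
for c in ['scene','side']:
  p=snap(c);W=cloud(p);posts(W)
  print(c,'white',[rim(W,np.array([.596,-.103]),*DIM[k],z0=z,search=.038) for k,z in (('small',.044),('medium',.039))]); print('blue',[rim(W,np.array([.679,.003]),*DIM[k],z0=z,search=.038) for k,z in (('small',.039),('medium',.034))])
  find(c,p,['flux_jar','brush_tin'],1)
  save(p,c+'9')
print(r.get_state()['clock'])"
```

```text
post 135 28 [0.4724 0.0801 0.0845]
post 45 43 [0.6756 0.1057 0.0846]
post -45 34 [ 0.701  -0.0968  0.0845]
post -135 22 [ 0.4983 -0.1227  0.0849]
scene white [(array([ 0.5985, -0.1034]), 74, 1.0, 'z', array([0.1162, 0.1181])), (array([ 0.5964, -0.1057]), 139, 3.1, 'z', array([0.0991, 0.1008]))]
blue [(array([0.6813, 0.0024]), 90, 0.8, 'z', array([0.1114, 0.113 ])), (array([0.6799, 0.0009]), 182, 2.9, 'z', array([0.0944, 0.0962]))]
scene flux_jar 0.88 [ 0.512 -0.008  0.087] px [316. 214.]
scene brush_tin 0.95 [0.587 0.102 0.096] px [332. 245.]
post 135 7 [0.4739 0.0771 0.0864]
post 45 24 [0.6724 0.1028 0.0861]
post -45 28 [ 0.6971 -0.0997  0.0862]
post -135 30 [ 0.4942 -0.1262  0.0868]
side white [(array([ 0.5949, -0.105 ]), 85, 1.1, 'z', array([0.1174, 0.1214])), (array([ 0.5946, -0.1038]), 136, 2.1, 'z', array([0.101, 0.104]))]
blue [(array([0.6779, 0.0013]), 70, 1.0, 'z', array([0.1129, 0.1167])), (array([0.6785, 0.002 ]), 121, 2.4, 'z', array([0.0958, 0.099 ]))]
side flux_jar 0.91 [ 0.49  -0.04   0.093] px [262. 203.]
side brush_tin 0.61 [0.566 0.071 0.097] px [285. 170.]
48.6
```

View pics/side9.png

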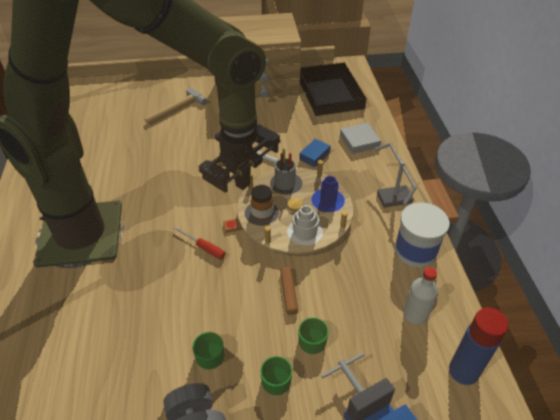

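View pics/scene9.png

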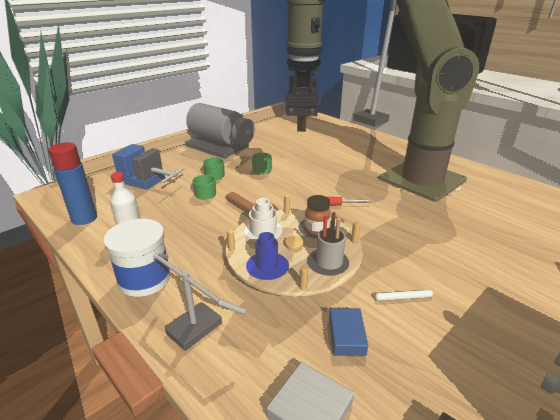

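The side view shows the flux jar at the front at (262,203), the white nest at (305,222) and the blue nest at (330,195). The scene view shows both nests upright, the white at (263,215) and the blue at (267,253), and the tin standing at (331,248). Handing in.

```bash
python3 -c "
from plant import r
print(r.finish_job())"
```

```text
the job is handed in; nothing more can be done
None
```

The job is done and handed in: both blue cups (the large was absent) and all three white cups are nested upright on their pads, and the flux jar is at the front by the red dot; the first click stopped short at about 58° and needed a second push.

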